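# Clear the carver's case, set its dividers, pack the gouges and snap the lid shut

### The job

Clear the two wood offcuts out of the carving tool case onto the bench, then pack it: in each of its two lanes, slide the divider so that one bay is long enough for a long gouge and the bay left over still takes a short one. Lay every gouge that is on the bench flat and lengthwise on the case floor, long ones in long bays and short ones in short bays, one to a bay, then swing the lid down and press its front edge until it snaps fully shut past the spring clip. Leave the other things on the bench where they are.

Things in the scene. Friction and masses are not known exactly. Their poses are not given: they have to be found in the camera images.
- case: wooden tool case fixed to the bench, rim 53 mm above the bench, 8 mm floor and walls, but the hinge-side wall 30 mm. Origin on the bench below the middle of its inside (158 by 290 mm); outside it spans x -87 to +109, y -153 to +153 mm. y along its length, x from the front (robot side) to the hinge, z up. An 8 mm partition at x = 0, top 42 mm up, makes two lanes, each crossed by one sliding divider
- near_lane (a point): centre of the near lane's floor, 8 mm above the bench, at x = -41.5 mm in the case's frame; axes as the case's. Each lane is 75 mm wide (x), 290 mm long (y), 45 mm deep to the rim. The far lane is alike, centred at x = +41.5 mm
- divider_near (a joint): position of the near lane's divider (m): 0 mid-case, positive towards the case's +y, travel 0.07 either way. Plywood board across the lane, 10 mm thick, 73 wide, 36 tall. Captive: slides along the lane with about 1.5 N of friction, stays where left. Starts near the middle, where neither side takes a long gouge
- divider_far (a joint): position of the far lane's divider (m): 0 mid-case, positive towards the case's +y, travel 0.07 either way. Plywood board across the lane, 10 mm thick, 73 wide, 36 tall. Captive: slides along the lane with about 1.5 N of friction, stays where left. Starts near the middle, where neither side takes a long gouge
- divider_near_top (a point): middle of the upper edge of the near lane's divider, 45 mm above the bench; axes as the case's. Pinch the board here across its 10 mm thickness (along the case's y), or push it
- divider_far_top (a point): the same point on the far lane's divider
- lid (a joint): lid angle (rad): 0 shut, 1.57 upright, range 0 to 2.05; starts at 1.8 to 1.95, leaning back. 300 g, stiff hinge along the far (+x) rim: stays at any angle, moved by 1 to 5 N at its front edge. Swing it by pushing its back near the top edge from behind with closed fingers, along its arc
- lid_front (a point): middle of the lid's front edge on its outer face (63 mm above the bench when shut). Below 0.1 rad a tongue here meets a spring clip on the case front; 8 to 12 N pressed down here snaps it past the clip and it stays shut
- lid_hinge (a point): middle of the hinge line, in the case's frame (0.109, 0, 0.053). The lid is a wooden frame with a clear pane, 306 mm wide, 10 mm thick (outer face 10 mm off the hinge line), 201 mm from hinge to front edge
- long_a: long gouge, 165 mm long, 120 g: wooden handle of 24 x 24 mm square section, 105 mm long, then a steel blade 12 mm wide, 5 thick, 60 long. Origin on its axis at mid-length, 12 mm above what it lies on; x lengthwise towards the blade, z up at the start. Starts flat on the bench beside the case; may be absent
- long_a_handle (a point): middle of that gouge's handle, on its axis (30 mm from the gouge's origin, away from the blade): the place to grip it; axes as the gouge's
- long_b: long gouge, 165 mm long, 120 g: wooden handle of 24 x 24 mm square section, 105 mm long, then a steel blade 12 mm wide, 5 thick, 60 long. Origin on its axis at mid-length, 12 mm above what it lies on; x lengthwise towards the blade, z up at the start. Starts flat on the bench beside the case; may be absent
- long_b_handle (a point): middle of that gouge's handle, on its axis (30 mm from the gouge's origin, away from the blade): the place to grip it; axes as the gouge's
- short_a: short (palm) gouge, 85 mm long, 70 g: wooden handle of 24 x 24 mm square section, 56 mm long, then a steel blade 12 mm wide, 5 thick, 29 long. Origin on its axis at mid-length, 12 mm above what it lies on; x lengthwise towards the blade, z up at the start. Starts flat on the bench beside the case; may be absent
- short_a_handle (a point): middle of that gouge's handle, on its axis (14.5 mm from the gouge's origin, away from the blade): the place to grip it; axes as the gouge's
- short_b: short (palm) gouge, 85 mm long, 70 g: wooden handle of 24 x 24 mm square section, 56 mm long, then a steel blade 12 mm wide, 5 thick, 29 long. Origin on its axis at mid-length, 12 mm above what it lies on; x lengthwise towards the blade, z up at the start. Starts flat on the bench beside the case; may be absent
- short_b_handle (a point): middle of that gouge's handle, on its axis (14.5 mm from the gouge's origin, away from the blade): the place to grip it; axes as the gouge's
- mallet: bystander: carver's round mallet standing on its head, 84 mm across, 186 mm tall; origin at the centre of its underside
- stone: bystander: grey sharpening stone 150 x 50 x 25 mm; origin at the centre of its underside
- dish: bystander: blue plastic dish 110 mm across, 35 mm tall; origin at the centre of its underside
- square: bystander: carpenter's square lying flat, wooden stock 110 x 18 x 16 mm, steel blade 150 mm long at right angles from one end; origin under the middle of the stock
- oil: bystander: amber oil bottle 56 mm across, 130 mm tall; origin at the centre of its underside
- scrap_a: pale wood offcut, a plain block, 80 x 26 mm, 30 mm tall. Origin: centre of its underside; x along its length. Starts on the case floor lying lengthwise, one in each lane, beside the divider
- scrap_b: pale wood offcut, a plain block, 60 x 24 mm, 26 mm tall. Origin: centre of its underside; x along its length. Starts on the case floor lying lengthwise, one in each lane, beside the divider

How it is judged:
On the way, in this order (a step that is already met when the one before it is completed fails the run):
1. both dividers are slid to where their lane has a bay for a long gouge and a bay for a short one (26 to 54.5 mm from the middle, either way) ((value of joint divider_near between 0.026 and 0.0545 m or value of joint divider_near between -0.0545 and -0.026 m) and (value of joint divider_far between 0.026 and 0.0545 m or value of joint divider_far between -0.0545 and -0.026 m)), for 0.2 s.
2. the lid is pressed fully shut past the clip (value of joint lid below 0.02 rad), for 0.2 s.
At the end, for the whole second after the job is handed in: Offcuts on the bench outside the case; both dividers 26 to 54.5 mm off the middle, either way; each gouge at rest flat (0.12 rad) and lengthwise (0.3 rad) on the case floor, long in long bays, short in short, one to a bay; lid shut (below 0.02 rad) (all of step 1 and height (world z) of each of scrap_a, scrap_b below 0.035 m and linear speed of each of scrap_a, scrap_b, long_a, long_b, short_a, short_b below 0.02 m/s and (x of scrap_a in the frame of case below -0.09 m or x of scrap_a in the frame of case above 0.112 m or y of scrap_a in the frame of case below -0.155 m or y of scrap_a in the frame of case above 0.155 m) and (x of scrap_b in the frame of case below -0.09 m or x of scrap_b in the frame of case above 0.112 m or y of scrap_b in the frame of case below -0.155 m or y of scrap_b in the frame of case above 0.155 m) and ((x of long_a in the frame of case above 0 m and x of long_b in the frame of case below 0 m) or (x of long_a in the frame of case below 0 m and x of long_b in the frame of case above 0 m)) and ((x of short_a in the frame of case above 0 m and x of short_b in the frame of case below 0 m) or (x of short_a in the frame of case below 0 m and x of short_b in the frame of case above 0 m)) and value of joint lid below 0.02 rad and velocity of joint lid below 0.05 rad/s and height (world z) of each of long_a, long_b, short_a, short_b below 0.03 m and angle between long_a's own x axis and vertical between 1.45 and 1.69 rad and angle between the x axis of each of long_a, long_b, short_a, short_b and the y axis of case, either way round below 0.3 rad and x of long_a in the frame of case between -0.079 and 0.079 m and y of long_a in the frame of case between -0.145 and 0.145 m and ((x of long_a in the frame of case below 0 m and value of joint divider_near above 0 m and y of long_a in the frame of case below -0.03 m) or (x of long_a in the frame of case below 0 m and value of joint divider_near below 0 m and y of long_a in the frame of case above 0.03 m) or (x of long_a in the frame of case above 0 m and value of joint divider_far above 0 m and y of long_a in the frame of case below -0.03 m) or (x of long_a in the frame of case above 0 m and value of joint divider_far below 0 m and y of long_a in the frame of case above 0.03 m)) and angle between long_b's own x axis and vertical between 1.45 and 1.69 rad and x of long_b in the frame of case between -0.079 and 0.079 m and y of long_b in the frame of case between -0.145 and 0.145 m and ((x of long_b in the frame of case below 0 m and value of joint divider_near above 0 m and y of long_b in the frame of case below -0.03 m) or (x of long_b in the frame of case below 0 m and value of joint divider_near below 0 m and y of long_b in the frame of case above 0.03 m) or (x of long_b in the frame of case above 0 m and value of joint divider_far above 0 m and y of long_b in the frame of case below -0.03 m) or (x of long_b in the frame of case above 0 m and value of joint divider_far below 0 m and y of long_b in the frame of case above 0.03 m)) and angle between short_a's own x axis and vertical between 1.45 and 1.69 rad and x of short_a in the frame of case between -0.079 and 0.079 m and y of short_a in the frame of case between -0.145 and 0.145 m and ((x of short_a in the frame of case below 0 m and value of joint divider_near above 0 m and y of short_a in the frame of case above 0.03 m) or (x of short_a in the frame of case below 0 m and value of joint divider_near below 0 m and y of short_a in the frame of case below -0.03 m) or (x of short_a in the frame of case above 0 m and value of joint divider_far above 0 m and y of short_a in the frame of case above 0.03 m) or (x of short_a in the frame of case above 0 m and value of joint divider_far below 0 m and y of short_a in the frame of case below -0.03 m)) and angle between short_b's own x axis and vertical between 1.45 and 1.69 rad and x of short_b in the frame of case between -0.079 and 0.079 m and y of short_b in the frame of case between -0.145 and 0.145 m and ((x of short_b in the frame of case below 0 m and value of joint divider_near above 0 m and y of short_b in the frame of case above 0.03 m) or (x of short_b in the frame of case below 0 m and value of joint divider_near below 0 m and y of short_b in the frame of case below -0.03 m) or (x of short_b in the frame of case above 0 m and value of joint divider_far above 0 m and y of short_b in the frame of case above 0.03 m) or (x of short_b in the frame of case above 0 m and value of joint divider_far below 0 m and y of short_b in the frame of case below -0.03 m))); the robot touches nothing.
It fails at once if one of the other things on the bench (mallet, stone, dish, square, oil bottle) is moved more than 60 mm or tipped over ((distance of mallet from where it was at the start of the episode above 0.06 m or angle between mallet's own z axis and vertical above 0.5 rad) or (distance of stone from where it was at the start of the episode above 0.06 m or angle between stone's own z axis and vertical above 0.5 rad) or (distance of dish from where it was at the start of the episode above 0.06 m or angle between dish's own z axis and vertical above 0.5 rad) or (distance of square from where it was at the start of the episode above 0.06 m or angle between square's own z axis and vertical above 0.5 rad) or (distance of oil from where it was at the start of the episode above 0.06 m or angle between oil's own z axis and vertical above 0.5 rad)).
Of long_a, long_b, short_a, short_b only 2 to 4 are there at a start; the rules pass over those that are not, and their reading is None.
At some moment in a run one of long_a, long_b, short_a, short_b may be knocked a few centimetres aside while the robot is not near it.
Once in a run the grip may slacken for a moment while it holds something.
It also fails if it takes over 210 s, if anything falls off the work surface, if the arm or the gripper's body presses on something with over 40 N, if the wrist force passes 120 N, or if a joint passes its speed limit or range.

### The arm

A 6-joint arm with a two-finger parallel gripper is mounted at the origin on the work surface. World frame = base frame: x ahead of the robot, y to its left, z up, the work surface at z = 0. Lengths are in m, angles in rad, forces in N, time in s.
With the tool pointing down it reaches from about 0.3 to 0.775 m from the base axis. Payload 14.6 kg.
Tool frame: the origin (TCP) lies on the centre line of the jaws, within the pads' length; the fingertips stand ctrl.tcp_to_tips ahead of it and the grasp point (between the pads) lies 2 mm behind it (ctrl.tcp_to_tips is the distance from the TCP to the fingertips, in m); z points along the fingers, y is the line along which they close (so a half turn about z gives the same grasp; the last joint's range is limited). The gripper opens to 94 mm and grips with 3 to 60 N. Pads are 16 mm wide; open, the fingers measure 119 mm over their backs; the gripper's body (75 mm by 177 mm) begins 78 mm behind the grasp point.
Start: joints at [1.124, 0.3, 1.521, -0, 1.321, -0.067], TCP at [0.204, 0.511, 0.222] pointing down, gripper open.
Joint ranges: [-3.03, 3.03], [-0.79, 2.21], [0.23, 2.52], [-1.04, 4.18], [0, 3.07], [-2.55, 2.55]. Speed limits (rad/s): [2.22, 2.22, 2.57, 3.14, 3.14, 3.14].

### API

Orientations are given as [roll, pitch, yaw] about the fixed x, y, z axes, in that order (R = Rz(yaw) Ry(pitch) Rx(roll)).
In Python, from station import telemetry, viewer, hand_in, ctrl gives the robot as it stands.
- The arm moves only by the tool step_arm, never from a script. Its argument "plan" is a list of rows, each an object of numbers: "dx", "dy", "dz": the shift along the tool's x, y, z scaled (see below); "rx", "ry", "rz": the turn, a rotation vector about the tool's x, y, z scaled (see below); "claw": the closure, from 0 (fully open) to 1 (shut). In form: [{"dx": .., "dy": .., "dz": .., "rx": .., "ry": .., "rz": .., "claw": ..}, ...]. A call has 1 to 10 rows; each row shifts and turns the commanded pose from where the row before left it, along the tool's axes as they then stand; what a row does not reach is not made up. The controller multiplies each number of a shift by 0.1 m and each number of a turn by 90 degrees. A row lasts 1/10 s, in which the tool goes at most 50 mm and 8.59 degrees, less where a joint would pass 70% of its speed; a pose out of reach is approached as far as the arm can. A call with a number of a shift or a turn outside -1 to 1 is refused whole. A call with a gripper value outside its range is refused whole. The fingers move at their own pace and stop on an object; "grip_force" is the grip in N (left out, the last holds). Time passes only in rows, so rows that do not move let the fingers close. It gives the time, the measured TCP pose, the force, the opening and the grip force at its end, in the units of the state.
- telemetry.get_obs(): the state, without advancing time (a new reading comes with each control period).
- viewer.camera(name): name is "scene" or "top"; returns a dict with "img" (384x512x3 uint8, red, green, blue), "z_map" (384x512 float32, m along the optical axis (not along the pixel's ray), 0 where there is no reading), "fx", "fy", "cx", "cy" (pixels), "R" (3x3) and "t" (3): a world point X has camera coordinates R X + t. Camera axes: x right, y down, z forward; pixel columns grow to the right and rows downward; lengths in m; the calibration is good to about 2 mm. A picture is of the moment at which its call begins.
- hand_in(): hands the job in; it is judged then, once.
Trained networks look in a picture, given as the dict that the camera call returned (one of the last four; its "shot" number tells which), for a name from the list of things; names that differ only in an ending like _2 or _b are one class to them, and where a whole thing is asked for, a point or a joint stands for the part that bears it (a point fixed in the world has none). Each returns a list of dicts, best first, with "score" (0 to 1); they miss things now and then, are a little off and sometimes report something else, mostly with a low value. They report only what shows in the picture. A call takes as long as a camera call.
- viewer.recognise(target, picture): "rect" ([left, top, right, bottom] in pixels, round what is visible of it).
The state is a dict: "time_s": time; "qpos": joint angles; "joint_vel": joint speeds; "tau": joint torques, N m; "ee_pos": TCP position; "eef_rot": TCP orientation; "force": force on the tool from outside, world axes, zero at the start; "moment": the same for the moment, N m; "grip_width": finger opening in m; "grip_force": force on a finger pad.
Only numpy, scipy, OpenCV 4.12 (cv2) and the standard library are available. Lean on these libraries where they do the work, as an engineer would, in place of code of your own. Each camera call takes 0.05 s, during which the arm holds its last target. There are 200 camera calls.

## Working session

There is one attempt and no reset: what is moved stays moved. The work goes in short steps, Python scripts to look and compute and a tool call to move; the robot and the scene stay as the last step left them, time stands still between calls to the robot, and variables do not carry over. Pictures are saved under pics/ and viewed, at most 14 in all, crops included, and the job is handed in when it is done.

Besides the shell and the picture viewer there is one more tool, called after "Request:" by a JSON object that holds its "op" and its "data", one argument or row to a line. step_arm: Moves the arm, as the interface text tells. Shifts and turns lie within -1 to 1; 1 stands for 0.1 m of shift or 90 degrees of turn. Its arguments: {"type":"object","properties":{"plan":{"type":"array"},"grip_force":{"type":"number"}},"required":["plan"]}

```bash
mkdir -p pics; ls; cat > h.py <<'E'
import numpy as np, cv2
from station import telemetry, viewer, hand_in, ctrl
def cam(n): return viewer.camera(n)
def world(p,u,v,z=None):
    # pixel -> world; with z given, intersect ray with plane z, else use depth
    r=np.array([(u-p['cx'])/p['fx'],(v-p['cy'])/p['fy'],1.])
    R=np.array(p['R']);t=np.array(p['t']);o=-R.T@t;d=R.T@r
    if z is None: return o+d*p['z_map'][int(round(v)),int(round(u))]
    return o+d*(z-o[2])/d[2]
def proj(p,X):
    c=np.array(p['R'])@np.array(X)+np.array(p['t']);return p['fx']*c[0]/c[2]+p['cx'],p['fy']*c[1]/c[2]+p['cy']
def cloud(p):
    z=p['z_map'];v,u=np.mgrid[:z.shape[0],:z.shape[1]]
    c=np.stack([(u-p['cx'])/p['fx']*z,(v-p['cy'])/p['fy']*z,z],-1)
    return (c-np.array(p['t']))@np.array(p['R'])
def save(p,n): cv2.imwrite('pics/'+n,p['img'][...,::-1])
E
python3 - <<'E'
from h import *
print(ctrl.tcp_to_tips, telemetry.get_obs())
for n in('top','scene'):
    p=cam(n); save(p,n+'0.png'); np.savez(n+'0.npz',**p)
    print(n, -np.array(p['R']).T@np.array(p['t']), p['fx'])
    for k in ['case','divider_near','lid','long_a','short_a','mallet','stone','dish','square','oil','scrap_a','scrap_b']:
        for d in viewer.recognise(k,p)[:3]: print(k,round(d['score'],2),np.round(d['rect']))
a=cv2.imread('pics/top0.png');b=cv2.imread('pics/scene0.png')
E
```

```text
pics
0.017 {'time_s': 0.0, 'qpos': array([ 1.12442236e+00,  3.00469888e-01,  1.52153850e+00,  1.09793796e-05,
        1.32066917e+00, -6.66139278e-02]), 'joint_vel': array([-0.00153326, -0.00013101, -0.00077639,  0.00080984,  0.0002447 ,
       -0.00178809]), 'tau': array([-3.03644221e-03, -5.31812239e+01, -3.52721035e+01,  7.08875502e-02,
        2.44569022e-02, -7.80450205e-05]), 'ee_pos': array([0.20379655, 0.51061418, 0.22190499]), 'eef_rot': array([-3.14051086e+00, -8.28273533e-05,  2.76182985e+00]), 'force': array([ 0.17037682,  0.2879086 , -0.91026247]), 'moment': array([ 0.07465727, -0.02262704,  0.02050487]), 'grip_force': 0.0, 'grip_width': 0.09381127252358633}
top [0.34049569 0.00955281 1.06543787] 399.7623203978031
case 0.86 [218.  96. 359. 234.]
divider_near 0.44 [283. 194. 292. 220.]
lid 0.87 [217.  97. 361. 152.]
long_a 0.78 [140. 177. 152. 238.]
short_a 0.86 [ 93. 188. 109. 219.]
short_a 0.59 [177. 202. 187. 234.]
mallet 0.9 [399. 138. 442. 176.]
mallet 0.36 [176. 199. 188. 233.]
mallet 0.24 [235. 199. 267. 210.]
stone 0.9 [137. 133. 199. 163.]
dish 0.59 [218.  97. 35
[... 261 characters left out ...]
235. 200. 266. 212.]
scene [1.18782467 0.3632769  0.87306292] 364.31883254308855
divider_near 0.53 [231. 176. 242. 187.]
divider_near 0.28 [287. 250. 340. 295.]
divider_near 0.24 [314. 205. 329. 223.]
lid 0.6 [147. 160. 263. 230.]
long_a 0.53 [346. 208. 355. 251.]
long_a 0.28 [147. 160. 262. 232.]
short_a 0.66 [315. 207. 329. 221.]
short_a 0.47 [386. 230. 399. 260.]
mallet 0.64 [110. 138. 140. 187.]
mallet 0.61 [383. 231. 398. 259.]
stone 0.7 [284. 246. 337. 294.]
dish 0.73 [215. 244. 254. 278.]
dish 0.67 [148. 156. 263. 233.]
square 0.79 [196. 122. 244. 154.]
square 0.47 [146. 159. 262. 232.]
oil 0.7 [138. 188. 162. 224.]
scrap_a 0.75 [253. 184. 282. 204.]
scrap_b 0.75 [253. 184. 282. 204.]
```

View pics/top0.png

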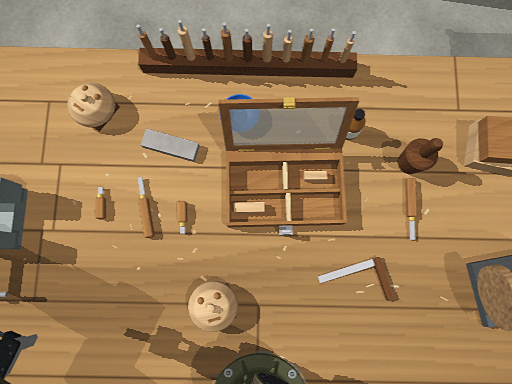

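View pics/scene0.png

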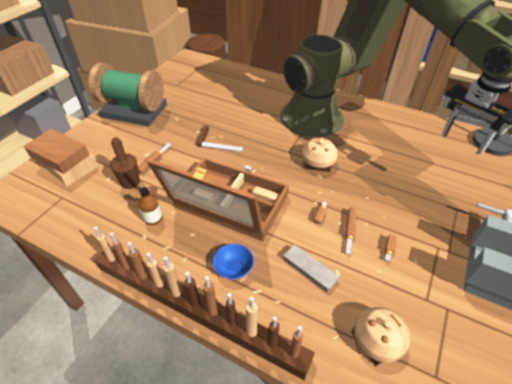

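The top view shows the case at about (285,190), with offcuts at (316,176) and (250,207) and dividers at about (285,177) and (289,207). Long gouges are at (145,207) and (411,208), short ones at (99,203) and (182,217). The lid leans back, with the dish behind it at (240,110) and the oil at (358,123).

```bash
cat >> h.py <<'E'
def blob(C,box,zlo,zhi):
    # points within pixel box [u0,v0,u1,v1] and height band -> centre, length, width, angle of long axis (world)
    u0,v0,u1,v1=box; P=C[v0:v1,u0:u1].reshape(-1,3); P=P[(P[:,2]>zlo)&(P[:,2]<zhi)]
    (c,s,a)=cv2.minAreaRect((P[:,:2]*1000).astype(np.float32))
    if s[0]<s[1]: s=s[::-1]; a+=90
    return np.round(c,1),np.round(s,1),round((a+90)%180-90,1),len(P),np.round(np.percentile(P[:,2],[10,50,90])*1000,1)
E
cat > m.py <<'E'
from h import *
p=dict(np.load('top0.npz'));C=cloud(p)
print('rim',blob(C,(215,140,355,240),.048,.058))
print('part',blob(C,(215,150,355,235),.038,.0445))
for n,b in dict(longL=(130,170,162,245),longR=(398,170,424,246),shA=(88,180,113,225),shB=(170,195,194,240)).items():
    print(n,blob(C,b,.017,.03), 'blade',blob(C,b,.008,.0165))
print('scrap far',blob(C,(295,165,335,188),.025,.045),'near',blob(C,(232,196,272,218),.025,.045))
print('div far',blob(C,(278,158,294,193),.040,.049),'near',blob(C,(280,190,297,224),.040,.049))
L=C[95:155,215:365].reshape(-1,3); L=L[(L[:,2]>.07)&(L[:,2]<.3)&(L[:,0]<.9)]
A=np.c_[L[:,2],np.ones(len(L))]; print('lid slope dx/dz',np.linalg.lstsq(A,L[:,0],rcond=None)[0],L.max(0),L.min(0))
for n,b in dict(mallet=(395,130,446,180),stone=(135,125,202,165),dish=(222,90,262,100),oil=(345,105,368,145),square=(315,255,396,304)).items():
    print(n,blob(C,b,.008,.4))
E
python3 m.py
```

```text
rim (array([534.3, -55.9]), array([306. , 223.3]), -87.7, 2276, array([51. , 53.8, 56.2]))
part (array([517.9, -56.2]), array([291.3, 192.4]), -87.7, 701, array([38.7, 41.3, 43.8]))
longL (array([488.5, 315.1]), array([163.1,  24.8]), 12.8, 409, array([19.7, 24. , 26.8])) blade (array([489.2, 316.1]), array([164.5,  25.4]), 13.3, 100, array([10.1, 14.1, 16. ]))
longR (array([ 511.9, -393.5]), array([179.7,  29.2]), 2.7, 403, array([19.4, 23.6, 26.5])) blade (array([ 510.4, -393. ]), array([187.4,  27.1]), 2.1, 146, array([10. , 14. , 16.1]))
shA (array([495.8, 431.2]), array([81.1, 22.6]), 6.1, 213, array([19.3, 23.7, 26.7])) blade (array([495.5, 441.9]), array([84.8, 42.5]), 13.0, 68, array([ 8.9, 13.9, 15.9]))
shB (array([468.2, 214.7]), array([74.2, 21.6]), 3.1, 208, array([20.1, 23.7, 26.4])) blade (array([460.9, 209.9]), array([80.8, 16.1]), -5.7, 57, array([11.1, 14. , 16.2]))
scrap far (array([ 579.5, -135.9]), array([58.9, 23.6]), -89.2, 208, array([32.4, 34.7, 37.1])) near (array([490.3,  39.1]), array([78.1, 26.6]), -88.9, 333, array([34.6, 38.2, 40.8]))
div far (array([571.5, -57.2]), array([84. , 39.7]), 0.7, 163, array([41.9, 45.1, 47.7])) near (array([496.6, -64. ]), array([79., 42.]), -0.1, 156, array([41.9, 44.6, 47. ]))
lid slope dx/dz [0.20449686 0.64100389] [0.7272792  0.10448506 0.26626121] [ 0.64009672 -0.25863829  0.07005803]
mallet (array([ 624. , -396.8]), array([86. , 77.2]), 37.1, 1177, array([ 47.1, 100.1, 174.6]))
stone (array([660.3, 257.4]), array([151. ,  51.2]), 74.9, 1071, array([22.4, 25.9, 28.4]))
dish (array([744.8,  60.8]), array([119.3,  69.4]), 16.4, 127, array([ 28.8,  35.4, 246.8]))
oil (array([ 699.5, -221.5]), array([84.2, 42.3]), -55.2, 570, array([ 57.2, 128.8, 216.5]))
square (array([ 291.8, -242.5]), array([165.9, 110.1]), -71.5, 498, array([ 9. , 15. , 18.6]))
```

```bash
cat > m2.py <<'E'
from h import *
p=dict(np.load('top0.npz'));C=cloud(p)
for n,b in dict(longL=(130,170,162,245),longR=(398,170,424,246),shA=(88,180,113,225),shB=(170,195,194,240)).items():
    u0,v0,u1,v1=b
    m=((C[v0:v1,u0:u1,2]>.019)&(C[v0:v1,u0:u1,2]<.032)).astype(np.uint8)
    m=cv2.morphologyEx(m,cv2.MORPH_OPEN,np.ones((4,4),np.uint8))
    P=(C[v0:v1,u0:u1][m>0][:,:2]*1000).astype(np.float32)
    full=C[v0:v1,u0:u1];F=full[(full[...,2]>.009)&(full[...,2]<.032)]
    vx,vy,_,_=cv2.fitLine(P,cv2.DIST_L2,0,.1,.1).ravel(); s=P@[vx,vy]
    print(n,cv2.minAreaRect(P),P.mean(0),np.degrees(np.arctan2(vy,vx)),np.ptp(s),'fullcentroid',F.mean(0)*1000)
# case
th=np.radians(2.3);R=np.array([[np.cos(th),-np.sin(th)],[np.sin(th),np.cos(th)]])
P=C[150:238,215:355].reshape(-1,3);Q=P[:,:2]@R;  # case-aligned coords
rim=Q[(P[:,2]>.047)&(P[:,2]<.059)]; pt=Q[(P[:,2]>.037)&(P[:,2]<.047)]
print('rim x lo',np.percentile(rim[:,0],[.5,1,2]),'y',np.percentile(rim[:,1],[.5,1,99,99.5]))
h,e=np.histogram(np.r_[rim[:,0]],np.arange(.42,.66,.004));print(list(zip(np.round(e,3),h)))
h,e=np.histogram(pt[:,0],np.arange(.42,.66,.004));print(list(zip(np.round(e,3),h)))
E
python3 m2.py
python3 - <<'E'
import cv2
a=cv2.imread('pics/top0.png')
c=cv2.hconcat([cv2.resize(a[165:245,80:200],(600,400),interpolation=2),])
cv2.imwrite('pics/c1.png',c)
cv2.imwrite('pics/c2.png',cv2.resize(a[90:245,205:445],(792,512),interpolation=2))
E
```

```text
longL ((458.32989501953125, 306.5539855957031), (100.57396697998047, 21.684019088745117), 13.03658676147461) [457.03088 304.82013] 12.719624 100.60773 fullcentroid [476.33041948 310.91670579  21.79339127]
longR ((422.942138671875, -225.46571350097656), (96.09669494628906, 488.7637023925781), 30.454444885253906) [ 524.3474  -394.12805] -43.461884 466.65622 fullcentroid [ 510.73623627 -391.1958691    20.76881922]
shA ((425.3674621582031, 223.9280242919922), (457.93280029296875, 54.19730758666992), 75.15091705322266) [479.09277 425.66986] 67.430466 460.31888 fullcentroid [491.77739101 429.83839573  21.36408775]
shB ((405.0536193847656, 128.89614868164062), (266.33734130859375, 52.02528762817383), 50.53639602661133) [474.80573 211.52354] 37.727272 256.90976 fullcentroid [467.74926655 213.43591967  21.37681263]
rim x lo [0.42277077 0.42533842 0.4338517 ] y [-0.22904422 -0.22850952  0.07516815  0.07528185]
[(np.float64(0.42), np.int64(16)), (np.float64(0.424), np.int64(15)), (np.float64(0.428), np.int64(13)), (np.float64(0.432), np.int64(0)), (np.float64(0.436), np.int64(0)), (np.float64(0
[... 3246 characters left out ...]
(0.576), np.int64(7)), (np.float64(0.58), np.int64(12)), (np.float64(0.584), np.int64(4)), (np.float64(0.588), np.int64(8)), (np.float64(0.592), np.int64(3)), (np.float64(0.596), np.int64(4)), (np.float64(0.6), np.int64(5)), (np.float64(0.604), np.int64(4)), (np.float64(0.608), np.int64(110)), (np.float64(0.612), np.int64(0)), (np.float64(0.616), np.int64(0)), (np.float64(0.62), np.int64(0)), (np.float64(0.624), np.int64(0)), (np.float64(0.628), np.int64(0)), (np.float64(0.632), np.int64(0)), (np.float64(0.636), np.int64(0)), (np.float64(0.64), np.int64(0)), (np.float64(0.644), np.int64(0)), (np.float64(0.648), np.int64(0)), (np.float64(0.652), np.int64(0)), (np.float64(0.656), np.int64(0))]
```

View pics/c2.png

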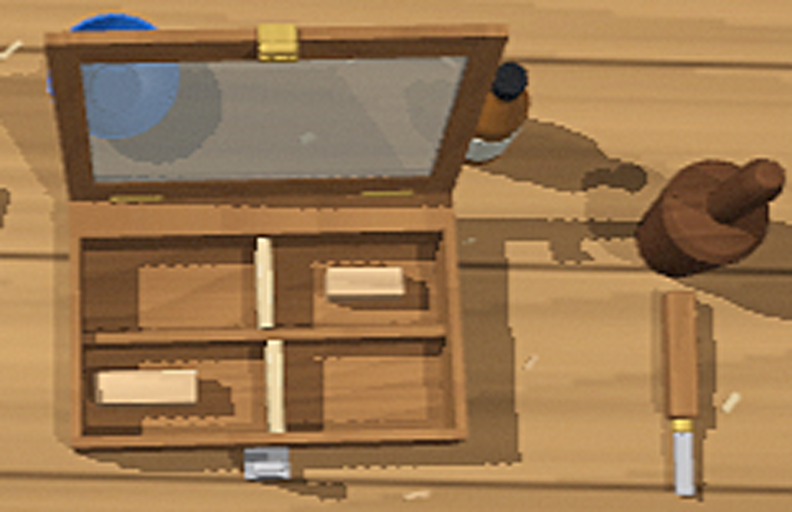

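```bash
cat >> h.py <<'E'
TH=np.radians(2.3);RC=np.array([[np.cos(TH),-np.sin(TH)],[np.sin(TH),np.cos(TH)]]);OC=np.array([.5326,-.0553])
def tocase(P): return (np.asarray(P)[...,:2]-OC)@RC
def fromcase(q): return RC@np.asarray(q)+OC
def gouges(p,zlo=.009,zhi=.034):
    C=cloud(p);m=((C[...,2]>zlo)&(C[...,2]<zhi)&(p['z_map']>0)).astype(np.uint8)
    q=tocase(C);m[(q[...,0]>-.1)&(q[...,0]<.3)&(abs(q[...,1])<.17)]=0
    m=cv2.morphologyEx(m,cv2.MORPH_OPEN,np.ones((2,2),np.uint8))
    n,l,s,_=cv2.connectedComponentsWithStats(m,connectivity=4);out=[]
    for i in range(1,n):
        P=C[l==i]
        if len(P)<80 or np.hypot(*P[:,:2].mean(0))>.85: continue
        c,sz,a=cv2.minAreaRect((P[:,:2]*1000).astype(np.float32)); c=np.array(c)/1000
        if sz[0]<sz[1]: a+=90; sz=sz[::-1]
        H=P[P[:,2]>.019]
        if not(18<sz[1]<45 and 65<sz[0]<200) or len(H)<30: continue
        hc=np.median(H[:,:2],0)
        vx,vy=cv2.fitLine(H[:,:2].astype(np.float32),cv2.DIST_HUBER,0,.001,.001).ravel()[:2]
        d=np.array([vx,vy]); d=d if (P[:,:2].mean(0)-hc)@d>0 else -d  # towards blade
        s=(H[:,:2]-hc)@d; w=(H[:,:2]-hc)@np.array([-d[1],d[0]]); hc=hc+d*(np.percentile(s,2)+np.percentile(s,98))/2+np.array([-d[1],d[0]])*(np.percentile(w,5)+np.percentile(w,95))/2
        print('len %d wid %d handle %.4f %.4f bladeang %.1f hlen %d n %d'%(sz[0],sz[1],*hc,np.degrees(np.arctan2(d[1],d[0])),np.ptp(np.percentile(s,[2,98]))*1000,len(P)))
def incase(p):
    C=cloud(p);q=tocase(C);z=C[...,2]
    for n,x in(('near',-.0415),('far',.0415)):
        L=abs(q[...,0]-x)<.03
        m=L&(z>.0405)&(z<.052)&(abs(q[...,1])<.1); y=q[m][:,1]; print(n,'div',np.round(np.percentile(y,[5,50,95])*1000,1),len(y))
        m=L&(z>.022)&(z<.0405)&(abs(q[...,1])<.138)
        k,l,s,_=cv2.connectedComponentsWithStats(m.astype(np.uint8))
        for i in range(1,k):
            if s[i,4]>60: P=q[l==i]*1000; print('  obj',[np.round(v,1) for v in cv2.minAreaRect(P.astype(np.float32))],np.round(np.median(z[l==i])*1000))
E
python3 - <<'E'
from h import *
p=dict(np.load('top0.npz'));gouges(p);incase(p)
C=cloud(p);q=tocase(C)
m=(C[...,2]>.2)&(C[...,2]<.3)&(q[...,0]>.12)&(abs(q[...,1])<.15)&(q[...,0]<.24);P=np.c_[q[m],C[m][:,2]];print('lidtop',np.round(np.percentile(P,[2,50,98],axis=0),3))
m=(np.mgrid[:384,:512][0]>88)&(np.mgrid[:384,:512][0]<105)&(np.mgrid[:384,:512][1]>222)&(np.mgrid[:384,:512][1]<262)
p2=dict(np.load('scene0.npz'));D=cloud(p2)[244:278,215:254];I=p2['img'][244:278,215:254].astype(int)
b=I[...,2]>I[...,0]+60;print('dish',np.round(np.median(D[b],0),3),D[b].min(0),D[b].max(0))
print('oil',np.median(cloud(p2)[192:215,145:156].reshape(-1,3),0))
print(fromcase([.15,0]))
E
```

```text
len 165 wid 23 handle 0.4639 0.3074 bladeang 12.8 hlen 106 n 506
len 112 wid 25 handle 0.3166 -0.3100 bladeang -164.0 hlen 92 n 338
near div [-10.7  -5.   88.2] 115
  obj [array([-38.5,  96.1]), array([78.1, 26.6]), np.float64(88.8)] 38.0
far div [-5.4 -0.5  3.7] 87
  obj [array([ 43.6, -82.4]), array([58.9, 23.6]), np.float64(88.5)] 35.0
lidtop [[ 0.147 -0.145  0.201]
 [ 0.155  0.001  0.235]
 [ 0.168  0.144  0.26 ]]
dish [0.737 0.064 0.017] [ 0.69235146  0.0027778  -0.00089616] [1.18782467 0.3632769  0.87306292]
oil [ 0.72091811 -0.21615838  0.08574876]
[ 0.68247916 -0.04928023]
```

```bash
cat > pl.py <<'E'
# pl.py: waypoints "c|w x y z yaw tilt n claw" (mm, deg; c = case frame xy & yaw) -> rows from present pose
import sys,json
from h import *
from scipy.spatial.transform import Rotation as Ro
o=telemetry.get_obs();P=np.array(o['ee_pos']);R=Ro.from_euler('xyz',o['eef_rot'])
print('t %.1f q6 %.2f w %.4f case %s z %.4f'%(o['time_s'],o['qpos'][5],o['grip_width'],np.round(tocase(P)*1000,1),P[2]))
rows=[]
for a in sys.argv[1:]:
    f,*v=a.split();x,y,z,yaw,tilt,n,claw=map(float,v);n=int(n)
    xy=fromcase([x/1000,y/1000]) if f=='c' else np.array([x,y])/1000
    yaw+=2.3*(f=='c');T=np.r_[xy,z/1000];RT=Ro.from_euler('xyz',[180,0,yaw],degrees=True)*Ro.from_euler('x',tilt,degrees=True)
    rv=(R.inv()*RT).as_rotvec()/n;d=(T-P)/n
    if np.linalg.norm(d)>.05 or np.degrees(np.linalg.norm(rv))>8.59: print('TOO FAST',np.linalg.norm(d),np.degrees(np.linalg.norm(rv)))
    for i in range(n):
        s=R.inv().apply(d)*10;r=rv/(np.pi/2)
        rows.append({k:round(float(q),3) for k,q in zip(('dx','dy','dz','rx','ry','rz'),(*s,*r)) if abs(q)>=.0005}|{'claw':claw})
        R=R*Ro.from_rotvec(rv)
    R,P=RT,T
print(len(rows),json.dumps(rows).replace('"claw"','"claw"'))
E
python3 pl.py "c -40 96 160 90 0 14 .6" "c -40 96 30 90 0 6 .6"
```

```text
t 1.3 q6 -0.07 w 0.0941 case [-305.7  578.8] z 0.2225
20 [{"dx": -0.314, "dy": -0.238, "dz": 0.045, "rz": 0.052, "claw": 0.6}, {"dx": -0.332, "dy": -0.211, "dz": 0.045, "rz": 0.052, "claw": 0.6}, {"dx": -0.349, "dy": -0.183, "dz": 0.045, "rz": 0.052, "claw": 0.6}, {"dx": -0.362, "dy": -0.154, "dz": 0.045, "rz": 0.052, "claw": 0.6}, {"dx": -0.374, "dy": -0.123, "dz": 0.045, "rz": 0.052, "claw": 0.6}, {"dx": -0.383, "dy": -0.092, "dz": 0.045, "rz": 0.052, "claw": 0.6}, {"dx": -0.389, "dy": -0.061, "dz": 0.045, "rz": 0.052, "claw": 0.6}, {"dx": -0.393, "dy": -0.028, "dz": 0.045, "rz": 0.052, "claw": 0.6}, {"dx": -0.394, "dy": 0.004, "dz": 0.045, "rz": 0.052, "claw": 0.6}, {"dx": -0.392, "dy": 0.036, "dz": 0.045, "rz": 0.052, "claw": 0.6}, {"dx": -0.388, "dy": 0.068, "dz": 0.045, "rz": 0.052, "claw": 0.6}, {"dx": -0.381, "dy": 0.1, "dz": 0.045, "rz": 0.052, "claw": 0.6}, {"dx": -0.371, "dy": 0.131, "dz": 0.045, "rz": 0.052, "claw": 0.6}, {"dx": -0.359, "dy": 0.161, "dz": 0.045, "rz": 0.052, "claw": 0.6}, {"dz": 0.217, "claw": 0.6}, {"dz": 0.217, "claw": 0.6}, {"dz": 0.217, "claw": 0.6}, {"dz": 0.217, "claw": 0.6}, {"dz": 0.217, "claw": 0.6}, {"dz": 0.217, "claw": 0.6}]
```

Request:
{"op": "step_arm", "data": {
  "plan": [
    {"dx":-0.314,"dy":-0.238,"dz":0.045,"rz":0.052,"claw":0.6},
    {"dx":-0.332,"dy":-0.211,"dz":0.045,"rz":0.052,"claw":0.6},
    {"dx":-0.349,"dy":-0.183,"dz":0.045,"rz":0.052,"claw":0.6},
    {"dx":-0.362,"dy":-0.154,"dz":0.045,"rz":0.052,"claw":0.6},
    {"dx":-0.374,"dy":-0.123,"dz":0.045,"rz":0.052,"claw":0.6},
    {"dx":-0.383,"dy":-0.092,"dz":0.045,"rz":0.052,"claw":0.6},
    {"dx":-0.389,"dy":-0.061,"dz":0.045,"rz":0.052,"claw":0.6},
    {"dx":-0.393,"dy":-0.028,"dz":0.045,"rz":0.052,"claw":0.6},
    {"dx":-0.394,"dy":0.004,"dz":0.045,"rz":0.052,"claw":0.6},
    {"dx":-0.392,"dy":0.036,"dz":0.045,"rz":0.052,"claw":0.6}
  ]
}}

```text
$.plan[0]: bad value
```

Request:
{"op": "step_arm", "data": {
  "plan": [
    {"dx":-0.388,"dy":0.068,"dz":0.045,"rz":0.052,"claw":0.6},
    {"dx":-0.381,"dy":0.1,"dz":0.045,"rz":0.052,"claw":0.6},
    {"dx":-0.371,"dy":0.131,"dz":0.045,"rz":0.052,"claw":0.6},
    {"dx":-0.359,"dy":0.161,"dz":0.045,"rz":0.052,"claw":0.6},
    {"claw":0.6},
    {"claw":0.6}
  ]
}}

```text
$.plan[0]: bad value
```

```bash
python3 pl.py "c -40 96 75 90 0 3 .6" "c -40 96 30 90 0 3 .6"
```

```text
t 1.3 q6 -0.07 w 0.0941 case [-305.7  578.8] z 0.2225
TOO FAST 0.1901697816660866 21.979687958090718
6 [{"dx": -1.465, "dy": -1.108, "dz": 0.492, "rz": 0.244, "claw": 0.6}, {"dx": -1.773, "dy": -0.48, "dz": 0.492, "rz": 0.244, "claw": 0.6}, {"dx": -1.824, "dy": 0.219, "dz": 0.492, "rz": 0.244, "claw": 0.6}, {"dz": 0.15, "claw": 0.6}, {"dz": 0.15, "claw": 0.6}, {"dz": 0.15, "claw": 0.6}]
```

```bash
sed -i "s/ if abs(q)>=.0005}/}/" pl.py; sed -i "s/^print(len(rows).*/for i in range(0,len(rows),10): print(json.dumps(rows[i:i+10],separators=(',',':')).replace('-0.0,','0,').replace('0.0,','0,'))/" pl.py; python3 pl.py "c -40 96 160 90 0 14 .6" "c -40 96 90 90 0 4 .6"
```

```text
t 1.3 q6 -0.07 w 0.0941 case [-305.7  578.8] z 0.2225
[{"dx":-0.314,"dy":-0.238,"dz":0.045,"rx":0,"ry":0,"rz":0.052,"claw":0.6},{"dx":-0.332,"dy":-0.211,"dz":0.045,"rx":0,"ry":0,"rz":0.052,"claw":0.6},{"dx":-0.349,"dy":-0.183,"dz":0.045,"rx":0,"ry":0,"rz":0.052,"claw":0.6},{"dx":-0.362,"dy":-0.154,"dz":0.045,"rx":0,"ry":0,"rz":0.052,"claw":0.6},{"dx":-0.374,"dy":-0.123,"dz":0.045,"rx":0,"ry":0,"rz":0.052,"claw":0.6},{"dx":-0.383,"dy":-0.092,"dz":0.045,"rx":0,"ry":0,"rz":0.052,"claw":0.6},{"dx":-0.389,"dy":-0.061,"dz":0.045,"rx":0,"ry":0,"rz":0.052,"claw":0.6},{"dx":-0.393,"dy":-0.028,"dz":0.045,"rx":0,"ry":0,"rz":0.052,"claw":0.6},{"dx":-0.394,"dy":0.004,"dz":0.045,"rx":0,"ry":0,"rz":0.052,"claw":0.6},{"dx":-0.392,"dy":0.036,"dz":0.045,"rx":0,"ry":0,"rz":0.052,"claw":0.6}]
[{"dx":-0.388,"dy":0.068,"dz":0.045,"rx":0,"ry":0,"rz":0.052,"claw":0.6},{"dx":-0.381,"dy":0.1,"dz":0.045,"rx":0,"ry":0,"rz":0.052,"claw":0.6},{"dx":-0.371,"dy":0.131,"dz":0.045,"rx":0,"ry":0,"rz":0.052,"claw":0.6},{"dx":-0.359,"dy":0.161,"dz":0.045,"rx":0,"ry":0,"rz":0.052,"claw":0.6},{"dx":0,"dy":0,"dz":0.175,"rx":0,"ry":0,"rz":0,"claw":0.6},{"dx":0,"dy":0,"dz":0.175,"rx":0,"ry":0,"rz":0,"claw":0.6},{"dx":0,"dy":0,"dz":0.175,"rx":0,"ry":0,"rz":0,"claw":0.6},{"dx":0,"dy":0,"dz":0.175,"rx":0,"ry":0,"rz":0,"claw":0.6}]
```

Request:
{"op": "step_arm", "data": {
  "plan": [
    {"dx":-0.314,"dy":-0.238,"dz":0.045,"rx":0,"ry":0,"rz":0.052,"claw":0.6},
    {"dx":-0.332,"dy":-0.211,"dz":0.045,"rx":0,"ry":0,"rz":0.052,"claw":0.6},
    {"dx":-0.349,"dy":-0.183,"dz":0.045,"rx":0,"ry":0,"rz":0.052,"claw":0.6},
    {"dx":-0.362,"dy":-0.154,"dz":0.045,"rx":0,"ry":0,"rz":0.052,"claw":0.6},
    {"dx":-0.374,"dy":-0.123,"dz":0.045,"rx":0,"ry":0,"rz":0.052,"claw":0.6},
    {"dx":-0.383,"dy":-0.092,"dz":0.045,"rx":0,"ry":0,"rz":0.052,"claw":0.6},
    {"dx":-0.389,"dy":-0.061,"dz":0.045,"rx":0,"ry":0,"rz":0.052,"claw":0.6},
    {"dx":-0.393,"dy":-0.028,"dz":0.045,"rx":0,"ry":0,"rz":0.052,"claw":0.6},
    {"dx":-0.394,"dy":0.004,"dz":0.045,"rx":0,"ry":0,"rz":0.052,"claw":0.6},
    {"dx":-0.392,"dy":0.036,"dz":0.045,"rx":0,"ry":0,"rz":0.052,"claw":0.6}
  ],
  "grip_force": 20
}}

```text
time_s: 2.3
ee_pos: [0.4089, 0.1727, 0.1775]
eef_rot: [3.141, 0.0, 1.942]
force: [-0.0, 0.1, -0.4]
grip_width: 0.0378
grip_force: 0.0
```

Request:
{"op": "step_arm", "data": {
  "plan": [
    {"dx":-0.388,"dy":0.068,"dz":0.045,"rx":0,"ry":0,"rz":0.052,"claw":0.6},
    {"dx":-0.381,"dy":0.1,"dz":0.045,"rx":0,"ry":0,"rz":0.052,"claw":0.6},
    {"dx":-0.371,"dy":0.131,"dz":0.045,"rx":0,"ry":0,"rz":0.052,"claw":0.6},
    {"dx":-0.359,"dy":0.161,"dz":0.045,"rx":0,"ry":0,"rz":0.052,"claw":0.6},
    {"dx":0,"dy":0,"dz":0.175,"rx":0,"ry":0,"rz":0,"claw":0.6},
    {"dx":0,"dy":0,"dz":0.175,"rx":0,"ry":0,"rz":0,"claw":0.6},
    {"dx":0,"dy":0,"dz":0.175,"rx":0,"ry":0,"rz":0,"claw":0.6},
    {"dx":0,"dy":0,"dz":0.175,"rx":0,"ry":0,"rz":0,"claw":0.6},
    {"dx":0,"dy":0,"dz":0,"rx":0,"ry":0,"rz":0,"claw":0.6},
    {"dx":0,"dy":0,"dz":0,"rx":0,"ry":0,"rz":0,"claw":0.6}
  ]
}}

```text
time_s: 3.3
ee_pos: [0.4907, 0.0399, 0.0899]
eef_rot: [3.142, 0.0, 1.618]
force: [-1.0, -0.0, 0.0]
grip_width: 0.0378
grip_force: 0.0
```

```bash
python3 pl.py "c -40 96 30 90 0 4 .6" "c -40 96 30 90 0 3 1"; python3 - <<'E'
from h import *
print(telemetry.get_obs()['eef_rot'])
E
```

```text
t 3.3 q6 -0.04 w 0.0378 case [-38.1  96.8] z 0.0899
[{"dx":-0.002,"dy":-0.005,"dz":0.15,"rx":0,"ry":0,"rz":0.001,"claw":0.6},{"dx":-0.002,"dy":-0.005,"dz":0.15,"rx":0,"ry":0,"rz":0.001,"claw":0.6},{"dx":-0.002,"dy":-0.005,"dz":0.15,"rx":0,"ry":0,"rz":0.001,"claw":0.6},{"dx":-0.002,"dy":-0.005,"dz":0.15,"rx":0,"ry":0,"rz":0.001,"claw":0.6},{"dx":0,"dy":0,"dz":0,"rx":0,"ry":0,"rz":0,"claw":1.0},{"dx":0,"dy":0,"dz":0,"rx":0,"ry":0,"rz":0,"claw":1.0},{"dx":0,"dy":0,"dz":0,"rx":0,"ry":0,"rz":0,"claw":1.0}]
[3.14155449e+00 5.66102088e-06 1.61831131e+00]
```

Request:
{"op": "step_arm", "data": {
  "plan": [
    {"dx":0,"dy":-0.005,"dz":0.15,"rx":0,"ry":0,"rz":0,"claw":0.6},
    {"dx":0,"dy":-0.005,"dz":0.15,"rx":0,"ry":0,"rz":0,"claw":0.6},
    {"dx":0,"dy":-0.005,"dz":0.15,"rx":0,"ry":0,"rz":0,"claw":0.6},
    {"dx":0,"dy":0,"dz":0.15,"rx":0,"ry":0,"rz":0,"claw":0.6},
    {"dx":0,"dy":0,"dz":0,"rx":0,"ry":0,"rz":0,"claw":0.6},
    {"dx":0,"dy":0,"dz":0,"rx":0,"ry":0,"rz":0,"claw":1},
    {"dx":0,"dy":0,"dz":0,"rx":0,"ry":0,"rz":0,"claw":1},
    {"dx":0,"dy":0,"dz":0,"rx":0,"ry":0,"rz":0,"claw":1},
    {"dx":0,"dy":0,"dz":0,"rx":0,"ry":0,"rz":0,"claw":1}
  ]
}}

```text
time_s: 4.2
ee_pos: [0.4897, 0.0398, 0.0307]
eef_rot: [3.14, 0.0, 1.618]
force: [-1.5, 0.4, 7.5]
grip_width: 0.0256
grip_force: 20.0
```

```bash
python3 pl.py "c -40 96 130 90 0 4 1" "w 370 70 130 92.3 0 5 1" "w 370 70 28 92.3 0 5 1" "w 370 70 24 92.3 0 3 .6" "w 370 70 120 92.3 0 3 .6"
```

```text
t 4.2 q6 -0.04 w 0.0256 case [-39.1  96.8] z 0.0307
[{"dx":-0.002,"dy":-0.002,"dz":-0.248,"rx":0,"ry":0,"rz":0.001,"claw":1.0},{"dx":-0.002,"dy":-0.002,"dz":-0.248,"rx":0,"ry":0,"rz":0.001,"claw":1.0},{"dx":-0.002,"dy":-0.002,"dz":-0.248,"rx":0,"ry":0,"rz":0.001,"claw":1.0},{"dx":-0.002,"dy":-0.002,"dz":-0.248,"rx":0,"ry":0,"rz":0.001,"claw":1.0},{"dx":0.071,"dy":-0.235,"dz":0,"rx":0,"ry":0,"rz":0,"claw":1.0},{"dx":0.071,"dy":-0.235,"dz":0,"rx":0,"ry":0,"rz":0,"claw":1.0},{"dx":0.071,"dy":-0.235,"dz":0,"rx":0,"ry":0,"rz":0,"claw":1.0},{"dx":0.071,"dy":-0.235,"dz":0,"rx":0,"ry":0,"rz":0,"claw":1.0},{"dx":0.071,"dy":-0.235,"dz":0,"rx":0,"ry":0,"rz":0,"claw":1.0},{"dx":0,"dy":0,"dz":0.204,"rx":0,"ry":0,"rz":0,"claw":1.0}]
[{"dx":0,"dy":0,"dz":0.204,"rx":0,"ry":0,"rz":0,"claw":1.0},{"dx":0,"dy":0,"dz":0.204,"rx":0,"ry":0,"rz":0,"claw":1.0},{"dx":0,"dy":0,"dz":0.204,"rx":0,"ry":0,"rz":0,"claw":1.0},{"dx":0,"dy":0,"dz":0.204,"rx":0,"ry":0,"rz":0,"claw":1.0},{"dx":0,"dy":0,"dz":0.013,"rx":0,"ry":0,"rz":0,"claw":0.6},{"dx":0,"dy":0,"dz":0.013,"rx":0,"ry":0,"rz":0,"claw":0.6},{"dx":0,"dy":0,"dz":0.013,"rx":0,"ry":0,"rz":0,"claw":0.6},{"dx":0,"dy":0,"dz":-0.32,"rx":0,"ry":0,"rz":0,"claw":0.6},{"dx":0,"dy":0,"dz":-0.32,"rx":0,"ry":0,"rz":0,"claw":0.6},{"dx":0,"dy":0,"dz":-0.32,"rx":0,"ry":0,"rz":0,"claw":0.6}]
```

Request:
{"op": "step_arm", "data": {
  "plan": [
    {"dx":0,"dy":0,"dz":-0.25,"rx":0,"ry":0,"rz":0,"claw":1},
    {"dx":0,"dy":0,"dz":-0.25,"rx":0,"ry":0,"rz":0,"claw":1},
    {"dx":0,"dy":0,"dz":-0.25,"rx":0,"ry":0,"rz":0,"claw":1},
    {"dx":0,"dy":0,"dz":-0.25,"rx":0,"ry":0,"rz":0,"claw":1},
    {"dx":0.07,"dy":-0.235,"dz":0,"rx":0,"ry":0,"rz":0,"claw":1},
    {"dx":0.07,"dy":-0.235,"dz":0,"rx":0,"ry":0,"rz":0,"claw":1},
    {"dx":0.07,"dy":-0.235,"dz":0,"rx":0,"ry":0,"rz":0,"claw":1},
    {"dx":0.07,"dy":-0.235,"dz":0,"rx":0,"ry":0,"rz":0,"claw":1},
    {"dx":0.07,"dy":-0.235,"dz":0,"rx":0,"ry":0,"rz":0,"claw":1}
  ]
}}

```text
time_s: 5.1
ee_pos: [0.3691, 0.0694, 0.1299]
eef_rot: [3.141, -0.0, 1.618]
force: [1.5, 0.8, -0.3]
grip_width: 0.0258
grip_force: 20.0
```

Request:
{"op": "step_arm", "data": {
  "plan": [
    {"dx":0,"dy":0,"dz":0.26,"rx":0,"ry":0,"rz":0,"claw":1},
    {"dx":0,"dy":0,"dz":0.26,"rx":0,"ry":0,"rz":0,"claw":1},
    {"dx":0,"dy":0,"dz":0.26,"rx":0,"ry":0,"rz":0,"claw":1},
    {"dx":0,"dy":0,"dz":0.26,"rx":0,"ry":0,"rz":0,"claw":1},
    {"dx":0,"dy":0,"dz":0,"rx":0,"ry":0,"rz":0,"claw":1},
    {"dx":0,"dy":0,"dz":0,"rx":0,"ry":0,"rz":0,"claw":0.6},
    {"dx":0,"dy":0,"dz":0,"rx":0,"ry":0,"rz":0,"claw":0.6},
    {"dx":0,"dy":0,"dz":-0.35,"rx":0,"ry":0,"rz":0,"claw":0.6},
    {"dx":0,"dy":0,"dz":-0.35,"rx":0,"ry":0,"rz":0,"claw":0.6},
    {"dx":0,"dy":0,"dz":-0.35,"rx":0,"ry":0,"rz":0,"claw":0.6}
  ]
}}

```text
time_s: 6.1
ee_pos: [0.3698, 0.0692, 0.133]
eef_rot: [3.14, -0.0, 1.618]
force: [-0.6, 0.3, -0.5]
grip_width: 0.0377
grip_force: 0.0
```

```bash
python3 pl.py "c 39 -82 140 90 -20 10 .6" "c 39 -82 42 90 -20 5 .6" "c 39 -82 42 90 -20 4 1"; python3 - <<'E'
from h import *
p=cam('top');save(p,'t1.png');incase(p);gouges(p,.012)
E
```

```text
t 6.1 q6 0.04 w 0.0377 case [-157.6  130.9] z 0.1330
[{"dx":-0.214,"dy":0.195,"dz":-0.007,"rx":-0.022,"ry":0,"rz":0,"claw":0.6},{"dx":-0.214,"dy":0.195,"dz":0,"rx":-0.022,"ry":0,"rz":0,"claw":0.6},{"dx":-0.214,"dy":0.195,"dz":0.007,"rx":-0.022,"ry":0,"rz":0,"claw":0.6},{"dx":-0.214,"dy":0.195,"dz":0.014,"rx":-0.022,"ry":0,"rz":0,"claw":0.6},{"dx":-0.214,"dy":0.195,"dz":0.02,"rx":-0.022,"ry":0,"rz":0,"claw":0.6},{"dx":-0.214,"dy":0.194,"dz":0.027,"rx":-0.022,"ry":0,"rz":0,"claw":0.6},{"dx":-0.214,"dy":0.193,"dz":0.034,"rx":-0.022,"ry":0,"rz":0,"claw":0.6},{"dx":-0.213,"dy":0.192,"dz":0.041,"rx":-0.022,"ry":0,"rz":0,"claw":0.6},{"dx":-0.213,"dy":0.191,"dz":0.047,"rx":-0.022,"ry":0,"rz":0,"claw":0.6},{"dx":-0.213,"dy":0.189,"dz":0.054,"rx":-0.022,"ry":0,"rz":0,"claw":0.6}]
[{"dx":0,"dy":-0.067,"dz":0.184,"rx":0,"ry":0,"rz":0,"claw":0.6},{"dx":0,"dy":-0.067,"dz":0.184,"rx":0,"ry":0,"rz":0,"claw":0.6},{"dx":0,"dy":-0.067,"dz":0.184,"rx":0,"ry":0,"rz":0,"claw":0.6},{"dx":0,"dy":-0.067,"dz":0.184,"rx":0,"ry":0,"rz":0,"claw":0.6},{"dx":0,"dy":-0.067,"dz":0.184,"rx":0,"ry":0,"rz":0,"claw":0.6},{"dx":0,"dy":0,"dz":0,"rx":0,"ry":0,"rz":0,"claw":1.0},{"dx":0,"dy":0,"dz":0,"rx":0,"ry":0,"rz":0,"claw":1.0},{"dx":0,"dy":0,"dz":0,"rx":0,"ry":0,"rz":0,"claw":1.0},{"dx":0,"dy":0,"dz":0,"rx":0,"ry":0,"rz":0,"claw":1.0}]
near div [-10.9  -6.4  -1.8] 92
far div [-5.2 -0.3  3.6] 89
  obj [array([ 43.3, -82.7]), array([59. , 23.3]), np.float64(88.7)] 34.0
len 112 wid 25 handle 0.3127 -0.3115 bladeang 18.4 hlen 101 n 322
```

```bash
python3 pl.py "c 43.5 -82.5 130 0 0 13 .15" "c 43.5 -82.5 29 0 0 5 .15" "c 43.5 -82.5 29 0 0 2 .15"
```

```text
t 6.2 q6 0.04 w 0.0378 case [-155.5  131.1] z 0.1378
[{"dx":-0.165,"dy":0.152,"dz":0.007,"rx":0,"ry":0,"rz":0.077,"claw":0.15},{"dx":-0.146,"dy":0.171,"dz":0.007,"rx":0,"ry":0,"rz":0.077,"claw":0.15},{"dx":-0.124,"dy":0.187,"dz":0.007,"rx":0,"ry":0,"rz":0.077,"claw":0.15},{"dx":-0.101,"dy":0.201,"dz":0.007,"rx":0,"ry":0,"rz":0.077,"claw":0.15},{"dx":-0.075,"dy":0.211,"dz":0.007,"rx":0,"ry":0,"rz":0.077,"claw":0.15},{"dx":-0.049,"dy":0.219,"dz":0.007,"rx":0,"ry":0,"rz":0.077,"claw":0.15},{"dx":-0.022,"dy":0.223,"dz":0.007,"rx":0,"ry":0,"rz":0.077,"claw":0.15},{"dx":0.005,"dy":0.224,"dz":0.007,"rx":0,"ry":0,"rz":0.077,"claw":0.15},{"dx":0.032,"dy":0.222,"dz":0.007,"rx":0,"ry":0,"rz":0.077,"claw":0.15},{"dx":0.059,"dy":0.217,"dz":0.007,"rx":0,"ry":0,"rz":0.077,"claw":0.15}]
[{"dx":0.084,"dy":0.208,"dz":0.006,"rx":0,"ry":0,"rz":0.077,"claw":0.15},{"dx":0.109,"dy":0.196,"dz":0.006,"rx":0,"ry":0,"rz":0.077,"claw":0.15},{"dx":0.132,"dy":0.182,"dz":0.006,"rx":0,"ry":0,"rz":0.077,"claw":0.15},{"dx":0,"dy":0,"dz":0.202,"rx":0,"ry":0,"rz":0,"claw":0.15},{"dx":0,"dy":0,"dz":0.202,"rx":0,"ry":0,"rz":0,"claw":0.15},{"dx":0,"dy":0,"dz":0.202,"rx":0,"ry":0,"rz":0,"claw":0.15},{"dx":0,"dy":0,"dz":0.202,"rx":0,"ry":0,"rz":0,"claw":0.15},{"dx":0,"dy":0,"dz":0.202,"rx":0,"ry":0,"rz":0,"claw":0.15},{"dx":0,"dy":0,"dz":0,"rx":0,"ry":0,"rz":0,"claw":0.15},{"dx":0,"dy":0,"dz":0,"rx":0,"ry":0,"rz":0,"claw":0.15}]
```

Request:
{"op": "step_arm", "data": {
  "plan": [
    {"dx":-0.165,"dy":0.152,"dz":0.007,"rx":0,"ry":0,"rz":0.077,"claw":0.15},
    {"dx":-0.146,"dy":0.171,"dz":0.007,"rx":0,"ry":0,"rz":0.077,"claw":0.15},
    {"dx":-0.124,"dy":0.187,"dz":0.007,"rx":0,"ry":0,"rz":0.077,"claw":0.15},
    {"dx":-0.101,"dy":0.201,"dz":0.007,"rx":0,"ry":0,"rz":0.077,"claw":0.15},
    {"dx":-0.075,"dy":0.211,"dz":0.007,"rx":0,"ry":0,"rz":0.077,"claw":0.15},
    {"dx":-0.049,"dy":0.219,"dz":0.007,"rx":0,"ry":0,"rz":0.077,"claw":0.15},
    {"dx":-0.022,"dy":0.223,"dz":0.007,"rx":0,"ry":0,"rz":0.077,"claw":0.15},
    {"dx":0.005,"dy":0.224,"dz":0.007,"rx":0,"ry":0,"rz":0.077,"claw":0.15},
    {"dx":0.032,"dy":0.222,"dz":0.007,"rx":0,"ry":0,"rz":0.077,"claw":0.15},
    {"dx":0.059,"dy":0.217,"dz":0.007,"rx":0,"ry":0,"rz":0.077,"claw":0.15}
  ]
}}

```text
time_s: 7.15
ee_pos: [0.5305, -0.0891, 0.1246]
eef_rot: [3.141, -0.001, 0.404]
force: [0.3, 0.3, 0.6]
grip_width: 0.0798
grip_force: 0.0
```

Request:
{"op": "step_arm", "data": {
  "plan": [
    {"dx":0.084,"dy":0.208,"dz":0.006,"rx":0,"ry":0,"rz":0.077,"claw":0.15},
    {"dx":0.109,"dy":0.196,"dz":0.006,"rx":0,"ry":0,"rz":0.077,"claw":0.15},
    {"dx":0.132,"dy":0.182,"dz":0.006,"rx":0,"ry":0,"rz":0.077,"claw":0.15},
    {"dx":0,"dy":0,"dz":0.2,"rx":0,"ry":0,"rz":0,"claw":0.15},
    {"dx":0,"dy":0,"dz":0.2,"rx":0,"ry":0,"rz":0,"claw":0.15},
    {"dx":0,"dy":0,"dz":0,"rx":0,"ry":0,"rz":0,"claw":0.15},
    {"dx":0,"dy":0,"dz":0,"rx":0,"ry":0,"rz":0,"claw":0.15}
  ]
}}

```text
time_s: 7.85
ee_pos: [0.578, -0.1355, 0.0828]
eef_rot: [3.141, -0.001, 0.046]
force: [0.2, -0.3, 0.4]
grip_width: 0.0797
grip_force: 0.0
```

```bash
python3 pl.py "c 43.5 -82.5 29 0 0 4 .15" "c 43.5 -82.5 29 0 0 4 1" "c 43.5 -82.5 140 0 0 4 1" "w 370 -30 130 2.3 0 6 1" "w 370 -30 25 2.3 0 4 1"
```

```text
t 7.8 q6 1.23 w 0.0797 case [ 42.2 -82. ] z 0.0828
[{"dx":0.003,"dy":0.001,"dz":0.135,"rx":0,"ry":0,"rz":0.001,"claw":0.15},{"dx":0.003,"dy":0.001,"dz":0.135,"rx":0,"ry":0,"rz":0.001,"claw":0.15},{"dx":0.003,"dy":0.001,"dz":0.135,"rx":0,"ry":0,"rz":0.001,"claw":0.15},{"dx":0.003,"dy":0.001,"dz":0.135,"rx":0,"ry":0,"rz":0.001,"claw":0.15},{"dx":0,"dy":0,"dz":0,"rx":0,"ry":0,"rz":0,"claw":1.0},{"dx":0,"dy":0,"dz":0,"rx":0,"ry":0,"rz":0,"claw":1.0},{"dx":0,"dy":0,"dz":0,"rx":0,"ry":0,"rz":0,"claw":1.0},{"dx":0,"dy":0,"dz":0,"rx":0,"ry":0,"rz":0,"claw":1.0},{"dx":0,"dy":0,"dz":-0.278,"rx":0,"ry":0,"rz":0,"claw":1.0},{"dx":0,"dy":0,"dz":-0.278,"rx":0,"ry":0,"rz":0,"claw":1.0}]
[{"dx":0,"dy":0,"dz":-0.278,"rx":0,"ry":0,"rz":0,"claw":1.0},{"dx":0,"dy":0,"dz":-0.278,"rx":0,"ry":0,"rz":0,"claw":1.0},{"dx":-0.342,"dy":-0.191,"dz":0.017,"rx":0,"ry":0,"rz":0,"claw":1.0},{"dx":-0.342,"dy":-0.191,"dz":0.017,"rx":0,"ry":0,"rz":0,"claw":1.0},{"dx":-0.342,"dy":-0.191,"dz":0.017,"rx":0,"ry":0,"rz":0,"claw":1.0},{"dx":-0.342,"dy":-0.191,"dz":0.017,"rx":0,"ry":0,"rz":0,"claw":1.0},{"dx":-0.342,"dy":-0.191,"dz":0.017,"rx":0,"ry":0,"rz":0,"claw":1.0},{"dx":-0.342,"dy":-0.191,"dz":0.017,"rx":0,"ry":0,"rz":0,"claw":1.0},{"dx":0,"dy":0,"dz":0.263,"rx":0,"ry":0,"rz":0,"claw":1.0},{"dx":0,"dy":0,"dz":0.263,"rx":0,"ry":0,"rz":0,"claw":1.0}]
[{"dx":0,"dy":0,"dz":0.263,"rx":0,"ry":0,"rz":0,"claw":1.0},{"dx":0,"dy":0,"dz":0.263,"rx":0,"ry":0,"rz":0,"claw":1.0}]
```

Request:
{"op": "step_arm", "data": {
  "plan": [
    {"dx":0.003,"dy":0,"dz":0.135,"rx":0,"ry":0,"rz":0,"claw":0.15},
    {"dx":0.003,"dy":0,"dz":0.135,"rx":0,"ry":0,"rz":0,"claw":0.15},
    {"dx":0.003,"dy":0,"dz":0.135,"rx":0,"ry":0,"rz":0,"claw":0.15},
    {"dx":0,"dy":0,"dz":0.135,"rx":0,"ry":0,"rz":0,"claw":0.15},
    {"dx":0,"dy":0,"dz":0,"rx":0,"ry":0,"rz":0,"claw":0.15},
    {"dx":0,"dy":0,"dz":0,"rx":0,"ry":0,"rz":0,"claw":1},
    {"dx":0,"dy":0,"dz":0,"rx":0,"ry":0,"rz":0,"claw":1},
    {"dx":0,"dy":0,"dz":0,"rx":0,"ry":0,"rz":0,"claw":1},
    {"dx":0,"dy":0,"dz":0,"rx":0,"ry":0,"rz":0,"claw":1}
  ]
}}

```text
time_s: 8.75
ee_pos: [0.5787, -0.1355, 0.0276]
eef_rot: [-3.142, 0.0, 0.046]
force: [0.2, -0.2, -0.8]
grip_width: 0.0594
grip_force: 20.0
```

Request:
{"op": "step_arm", "data": {
  "plan": [
    {"dx":0,"dy":0,"dz":-0.27,"rx":0,"ry":0,"rz":0,"claw":1},
    {"dx":0,"dy":0,"dz":-0.27,"rx":0,"ry":0,"rz":0,"claw":1},
    {"dx":0,"dy":0,"dz":-0.27,"rx":0,"ry":0,"rz":0,"claw":1},
    {"dx":0,"dy":0,"dz":-0.27,"rx":0,"ry":0,"rz":0,"claw":1},
    {"dx":-0.34,"dy":-0.165,"dz":0,"rx":0,"ry":0,"rz":0,"claw":1},
    {"dx":-0.34,"dy":-0.165,"dz":0,"rx":0,"ry":0,"rz":0,"claw":1},
    {"dx":-0.34,"dy":-0.165,"dz":0,"rx":0,"ry":0,"rz":0,"claw":1},
    {"dx":-0.34,"dy":-0.165,"dz":0,"rx":0,"ry":0,"rz":0,"claw":1},
    {"dx":-0.34,"dy":-0.165,"dz":0,"rx":0,"ry":0,"rz":0,"claw":1},
    {"dx":-0.34,"dy":-0.165,"dz":0,"rx":0,"ry":0,"rz":0,"claw":1}
  ]
}}

```text
time_s: 9.75
ee_pos: [0.3689, -0.0454, 0.1356]
eef_rot: [3.142, -0.0, 0.046]
force: [0.2, 0.1, -0.5]
grip_width: 0.06
grip_force: 20.0
```

Request:
{"op": "step_arm", "data": {
  "plan": [
    {"dx":0,"dy":0,"dz":0.28,"rx":0,"ry":0,"rz":0,"claw":1},
    {"dx":0,"dy":0,"dz":0.28,"rx":0,"ry":0,"rz":0,"claw":1},
    {"dx":0,"dy":0,"dz":0.28,"rx":0,"ry":0,"rz":0,"claw":1},
    {"dx":0,"dy":0,"dz":0.26,"rx":0,"ry":0,"rz":0,"claw":1},
    {"dx":0,"dy":0,"dz":0,"rx":0,"ry":0,"rz":0,"claw":1},
    {"dx":0,"dy":0,"dz":0,"rx":0,"ry":0,"rz":0,"claw":0.15},
    {"dx":0,"dy":0,"dz":0,"rx":0,"ry":0,"rz":0,"claw":0.15},
    {"dx":0,"dy":0,"dz":-0.35,"rx":0,"ry":0,"rz":0,"claw":0.15},
    {"dx":0,"dy":0,"dz":-0.35,"rx":0,"ry":0,"rz":0,"claw":0.15},
    {"dx":0,"dy":0,"dz":-0.35,"rx":0,"ry":0,"rz":0,"claw":0.6}
  ]
}}

```text
time_s: 10.75
ee_pos: [0.3704, -0.046, 0.1333]
eef_rot: [3.141, -0.002, 0.046]
force: [0.1, 0.4, -0.4]
grip_width: 0.0751
grip_force: 0.0
```

```bash
python3 pl.py "c -41.5 -6.5 110 0 0 4 .6" "c -41.5 -6.5 37 0 0 4 .6" "c -41.5 -6.5 37 0 0 3 1" "c -41.5 38 37 0 0 6 1" "c -41.5 38 37 0 0 2 .6" "c -41.5 38 100 0 0 2 .6" "c 41.5 -0.5 100 0 0 4 .6"  "c 41.5 -0.5 37 0 0 3 .6" "c 41.5 -0.5 37 0 0 3 1" "c 41.5 40 37 0 0 6 1"; python3 - <<'E'
from h import *
p=cam('top');save(p,'t2.png')
E
```

```text
t 10.8 q6 1.30 w 0.0751 case [-161.7   15.8] z 0.1333
[{"dx":0.3,"dy":0.058,"dz":0.059,"rx":0,"ry":0,"rz":0.001,"claw":0.6},{"dx":0.3,"dy":0.057,"dz":0.059,"rx":0,"ry":0,"rz":0.001,"claw":0.6},{"dx":0.3,"dy":0.057,"dz":0.059,"rx":0,"ry":0,"rz":0.001,"claw":0.6},{"dx":0.3,"dy":0.056,"dz":0.058,"rx":0,"ry":0,"rz":0.001,"claw":0.6},{"dx":0,"dy":0,"dz":0.183,"rx":0,"ry":0,"rz":0,"claw":0.6},{"dx":0,"dy":0,"dz":0.183,"rx":0,"ry":0,"rz":0,"claw":0.6},{"dx":0,"dy":0,"dz":0.183,"rx":0,"ry":0,"rz":0,"claw":0.6},{"dx":0,"dy":0,"dz":0.183,"rx":0,"ry":0,"rz":0,"claw":0.6},{"dx":0,"dy":0,"dz":0,"rx":0,"ry":0,"rz":0,"claw":1.0},{"dx":0,"dy":0,"dz":0,"rx":0,"ry":0,"rz":0,"claw":1.0}]
[{"dx":0,"dy":0,"dz":0,"rx":0,"ry":0,"rz":0,"claw":1.0},{"dx":0,"dy":-0.074,"dz":0,"rx":0,"ry":0,"rz":0,"claw":1.0},{"dx":0,"dy":-0.074,"dz":0,"rx":0,"ry":0,"rz":0,"claw":1.0},{"dx":0,"dy":-0.074,"dz":0,"rx":0,"ry":0,"rz":0,"claw":1.0},{"dx":0,"dy":-0.074,"dz":0,"rx":0,"ry":0,"rz":0,"claw":1.0},{"dx":0,"dy":-0.074,"dz":0,"rx":0,"ry":0,"rz":0,"claw":1.0},{"dx":0,"dy":-0.074,"dz":0,"rx":0,"ry":0,"rz":0,"claw":1.0},{"dx":
[... 479 characters left out ...]
"dx":0,"dy":0,"dz":0.21,"rx":0,"ry":0,"rz":0,"claw":0.6},{"dx":0,"dy":0,"dz":0.21,"rx":0,"ry":0,"rz":0,"claw":0.6},{"dx":0,"dy":0,"dz":0.21,"rx":0,"ry":0,"rz":0,"claw":0.6},{"dx":0,"dy":0,"dz":0,"rx":0,"ry":0,"rz":0,"claw":1.0},{"dx":0,"dy":0,"dz":0,"rx":0,"ry":0,"rz":0,"claw":1.0}]
[{"dx":0,"dy":0,"dz":0,"rx":0,"ry":0,"rz":0,"claw":1.0},{"dx":0,"dy":-0.068,"dz":0,"rx":0,"ry":0,"rz":0,"claw":1.0},{"dx":0,"dy":-0.068,"dz":0,"rx":0,"ry":0,"rz":0,"claw":1.0},{"dx":0,"dy":-0.068,"dz":0,"rx":0,"ry":0,"rz":0,"claw":1.0},{"dx":0,"dy":-0.068,"dz":0,"rx":0,"ry":0,"rz":0,"claw":1.0},{"dx":0,"dy":-0.068,"dz":0,"rx":0,"ry":0,"rz":0,"claw":1.0},{"dx":0,"dy":-0.068,"dz":0,"rx":0,"ry":0,"rz":0,"claw":1.0}]
```

View pics/t2.png

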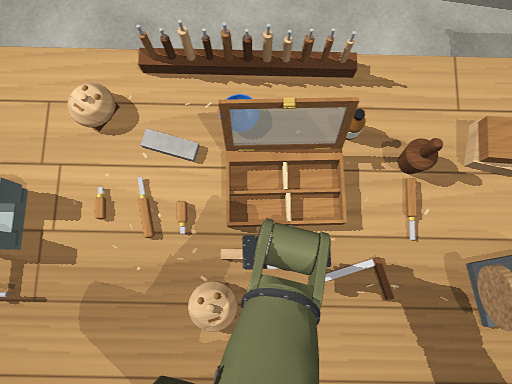

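The case is empty now. One offcut shows at (231,254), the other is under the gripper, and the dividers are still at about (285,175) and (288,207). Next I slide the dividers.

Request:
{"op": "step_arm", "data": {
  "plan": [
    {"dx":0.3,"dy":0.057,"dz":0.059,"rx":0,"ry":0,"rz":0,"claw":0.6},
    {"dx":0.3,"dy":0.057,"dz":0.059,"rx":0,"ry":0,"rz":0,"claw":0.6},
    {"dx":0.3,"dy":0.057,"dz":0.059,"rx":0,"ry":0,"rz":0,"claw":0.6},
    {"dx":0.3,"dy":0.057,"dz":0.059,"rx":0,"ry":0,"rz":0,"claw":0.6},
    {"dx":0,"dy":0,"dz":0,"rx":0,"ry":0,"rz":0,"claw":0.6},
    {"dx":0,"dy":0,"dz":0.18,"rx":0,"ry":0,"rz":0,"claw":0.6},
    {"dx":0,"dy":0,"dz":0.18,"rx":0,"ry":0,"rz":0,"claw":0.6},
    {"dx":0,"dy":0,"dz":0.18,"rx":0,"ry":0,"rz":0,"claw":0.6},
    {"dx":0,"dy":0,"dz":0.18,"rx":0,"ry":0,"rz":0,"claw":0.6}
  ]
}}

```text
time_s: 11.7
ee_pos: [0.4913, -0.0632, 0.0356]
eef_rot: [3.141, -0.002, 0.046]
force: [0.0, -0.4, 0.1]
grip_width: 0.0375
grip_force: 0.0
```

Request:
{"op": "step_arm", "data": {
  "plan": [
    {"dx":0,"dy":0,"dz":0,"rx":0,"ry":0,"rz":0,"claw":1},
    {"dx":0,"dy":0,"dz":0,"rx":0,"ry":0,"rz":0,"claw":1},
    {"dx":0,"dy":0,"dz":0,"rx":0,"ry":0,"rz":0,"claw":1},
    {"dx":0,"dy":0,"dz":0,"rx":0,"ry":0,"rz":0,"claw":1}
  ]
}}

```text
time_s: 12.1
ee_pos: [0.4918, -0.0634, 0.0362]
eef_rot: [3.141, -0.002, 0.046]
force: [-1.1, 0.2, 4.8]
grip_width: 0.0101
grip_force: 20.0
```

```bash
python3 pl.py "c -41.5 40 37 0 0 6 1"|cut -c1-100
```

```text
t 12.1 q6 1.32 w 0.0101 case [-41.1  -6.4] z 0.0362
[{"dx":0,"dy":-0.077,"dz":-0.001,"rx":0,"ry":0,"rz":0.001,"claw":1.0},{"dx":0,"dy":-0.077,"dz":-0.00
```

Request:
{"op": "step_arm", "data": {
  "plan": [
    {"dx":0,"dy":-0.077,"dz":0,"rx":0,"ry":0,"rz":0,"claw":1},
    {"dx":0,"dy":-0.077,"dz":0,"rx":0,"ry":0,"rz":0,"claw":1},
    {"dx":0,"dy":-0.077,"dz":0,"rx":0,"ry":0,"rz":0,"claw":1},
    {"dx":0,"dy":-0.077,"dz":0,"rx":0,"ry":0,"rz":0,"claw":1},
    {"dx":0,"dy":-0.077,"dz":0,"rx":0,"ry":0,"rz":0,"claw":1},
    {"dx":0,"dy":-0.077,"dz":0,"rx":0,"ry":0,"rz":0,"claw":1},
    {"dx":0,"dy":0,"dz":0,"rx":0,"ry":0,"rz":0,"claw":1},
    {"dx":0,"dy":0,"dz":0,"rx":0,"ry":0,"rz":0,"claw":1}
  ]
}}

```text
time_s: 12.9
ee_pos: [0.4898, -0.0165, 0.0362]
eef_rot: [3.142, -0.002, 0.046]
force: [-1.4, 1.3, 8.6]
grip_width: 0.0102
grip_force: 20.0
```

Request:
{"op": "step_arm", "data": {
  "plan": [
    {"dx":0,"dy":0,"dz":0,"rx":0,"ry":0,"rz":0,"claw":0.6},
    {"dx":0,"dy":0,"dz":0,"rx":0,"ry":0,"rz":0,"claw":0.6},
    {"dx":0,"dy":0,"dz":-0.32,"rx":0,"ry":0,"rz":0,"claw":0.6},
    {"dx":0,"dy":0,"dz":-0.32,"rx":0,"ry":0,"rz":0,"claw":0.6},
    {"dx":0.207,"dy":0.1,"dz":0,"rx":0,"ry":0,"rz":0,"claw":0.6},
    {"dx":0.207,"dy":0.1,"dz":0,"rx":0,"ry":0,"rz":0,"claw":0.6},
    {"dx":0.207,"dy":0.1,"dz":0,"rx":0,"ry":0,"rz":0,"claw":0.6},
    {"dx":0.207,"dy":0.1,"dz":0,"rx":0,"ry":0,"rz":0,"claw":0.6},
    {"dx":0,"dy":0,"dz":0,"rx":0,"ry":0,"rz":0,"claw":0.6},
    {"dx":0,"dy":0,"dz":0,"rx":0,"ry":0,"rz":0,"claw":0.6}
  ]
}}

```text
time_s: 13.9
ee_pos: [0.5733, -0.0531, 0.0986]
eef_rot: [-3.141, 0.001, 0.046]
force: [-1.0, 0.6, -0.3]
grip_width: 0.0373
grip_force: 0.0
```

```bash
python3 pl.py "c 41.5 -0.5 37 0 0 3 .6"
```

```text
t 13.9 q6 1.37 w 0.0373 case [40.7  0.6] z 0.0986
[{"dx":0.003,"dy":0.004,"dz":0.205,"rx":0,"ry":0,"rz":0.001,"claw":0.6},{"dx":0.003,"dy":0.004,"dz":0.205,"rx":0,"ry":0,"rz":0.001,"claw":0.6},{"dx":0.003,"dy":0.004,"dz":0.205,"rx":0,"ry":0,"rz":0.001,"claw":0.6}]
```

Request:
{"op": "step_arm", "data": {
  "plan": [
    {"dx":0.003,"dy":0.004,"dz":0.205,"rx":0,"ry":0,"rz":0,"claw":0.6},
    {"dx":0.003,"dy":0.004,"dz":0.205,"rx":0,"ry":0,"rz":0,"claw":0.6},
    {"dx":0.003,"dy":0.004,"dz":0.205,"rx":0,"ry":0,"rz":0,"claw":0.6},
    {"dx":0,"dy":0,"dz":0,"rx":0,"ry":0,"rz":0,"claw":0.6},
    {"dx":0,"dy":0,"dz":0,"rx":0,"ry":0,"rz":0,"claw":1},
    {"dx":0,"dy":0,"dz":0,"rx":0,"ry":0,"rz":0,"claw":1},
    {"dx":0,"dy":0,"dz":0,"rx":0,"ry":0,"rz":0,"claw":1},
    {"dx":0,"dy":0,"dz":0,"rx":0,"ry":0,"rz":0,"claw":1}
  ]
}}

```text
time_s: 14.7
ee_pos: [0.575, -0.0545, 0.0384]
eef_rot: [3.141, -0.001, 0.046]
force: [-0.3, -0.4, 4.2]
grip_width: 0.0098
grip_force: 20.0
```

Request:
{"op": "step_arm", "data": {
  "plan": [
    {"dx":0,"dy":-0.067,"dz":0,"rx":0,"ry":0,"rz":0,"claw":1},
    {"dx":0,"dy":-0.067,"dz":0,"rx":0,"ry":0,"rz":0,"claw":1},
    {"dx":0,"dy":-0.067,"dz":0,"rx":0,"ry":0,"rz":0,"claw":1},
    {"dx":0,"dy":-0.067,"dz":0,"rx":0,"ry":0,"rz":0,"claw":1},
    {"dx":0,"dy":-0.067,"dz":0,"rx":0,"ry":0,"rz":0,"claw":1},
    {"dx":0,"dy":-0.067,"dz":0,"rx":0,"ry":0,"rz":0,"claw":1},
    {"dx":0,"dy":0,"dz":0,"rx":0,"ry":0,"rz":0,"claw":1},
    {"dx":0,"dy":0,"dz":0,"rx":0,"ry":0,"rz":0,"claw":1}
  ]
}}

```text
time_s: 15.5
ee_pos: [0.5733, -0.0135, 0.0384]
eef_rot: [-3.141, -0.001, 0.046]
force: [-0.3, 0.7, 5.2]
grip_width: 0.0099
grip_force: 20.0
```

Request:
{"op": "step_arm", "data": {
  "plan": [
    {"dx":0,"dy":0,"dz":0,"rx":0,"ry":0,"rz":0,"claw":0.6},
    {"dx":0,"dy":0,"dz":0,"rx":0,"ry":0,"rz":0,"claw":0.6},
    {"dx":0,"dy":0,"dz":-0.35,"rx":0,"ry":0,"rz":0,"claw":0.5},
    {"dx":0,"dy":0,"dz":-0.35,"rx":0,"ry":0,"rz":0,"claw":0.5},
    {"dx":-0.3,"dy":0,"dz":-0.2,"rx":0,"ry":0,"rz":0,"claw":0.5},
    {"dx":-0.4,"dy":0,"dz":0,"rx":0,"ry":0,"rz":0,"claw":0.5},
    {"dx":-0.4,"dy":0,"dz":0,"rx":0,"ry":0,"rz":0,"claw":0.5},
    {"dx":-0.4,"dy":0,"dz":0,"rx":0,"ry":0,"rz":0,"claw":0.5}
  ]
}}

```text
time_s: 16.3
ee_pos: [0.4213, -0.021, 0.1274]
eef_rot: [3.142, 0.0, 0.046]
force: [1.0, 0.3, 1.1]
grip_width: 0.047
grip_force: 0.0
```

```bash
cat >> h.py <<'E'
def gouges(p):
    # boxes from the network, then handle points by height
    C=cloud(p);seen=[]
    for k in('long_a','short_a'):
        for d in viewer.recognise(k,p)[:4]:
            u0,v0,u1,v1=[int(round(q)) for q in d['rect']];c=np.array([(u0+u1)/2,(v0+v1)/2])
            if d['score']<.3 or any(np.hypot(*(c-s))<12 for s in seen): continue
            B=C[max(v0-3,0):v1+3,max(u0-3,0):u1+3];z=B[...,2]
            m=((z>.019)&(z<.03)).astype(np.uint8)
            _,l,s,_=cv2.connectedComponentsWithStats(m,connectivity=4)
            if len(s)<2: continue
            i=1+np.argmax(s[1:,4]);H=B[l==i][:,:2];A=B[(z>.009)&(z<.03)][:,:2]
            rc,sz,a=cv2.minAreaRect((H*1000).astype(np.float32)); seen.append(c)
            a=np.radians(a if sz[0]>sz[1] else a+90);dr=np.array([np.cos(a),np.sin(a)])
            rc=np.array(rc)/1000; 
            if (A.mean(0)-rc)@dr<0: dr=-dr
            print(k,round(d['score'],2),np.round(c),'handle',np.round(rc*1000,1),'size',np.round(sorted(sz)),'blade ang %.1f'%np.degrees(np.arctan2(dr[1],dr[0])),s[i,4])
E
python3 - <<'E'
from h import *
p=dict(np.load('top0.npz'))
p=cam('top');save(p,'t3.png');gouges(p);incase(p)
E
python3 pl.py
```

```text
long_a 0.95 [411. 209.] handle [ 522.8 -393.2] size [ 24. 113.] blade ang 178.8 354
long_a 0.94 [146. 206.] handle [465.  309.6] size [ 25. 115.] blade ang 13.2 374
short_a 0.78 [102. 204.] handle [487.7 431.1] size [21. 64.] blade ang 5.2 195
short_a 0.69 [182. 217.] handle [477.2 215. ] size [22. 56.] blade ang -177.6 189
t 16.4 q6 1.39 w 0.0469 case [-109.4   38.6] z 0.1278Traceback (most recent call last):
  File "<stdin>", line 3, in <module>
  File "h.py", line 47, in incase
    m=L&(z>.0405)&(z<.052)&(abs(q[...,1])<.1); y=q[m][:,1]; print(n,'div',np.round(np.percentile(y,[5,50,95])*1000,1),len(y))
                                                                                   ~~~~~~~~~~~~~^^^^^^^^^^^^^
    return _quantile_unchecked(
        a, q, axis, out, overwrite_input, method, keepdims, weights)
    return _ureduce(a,
                    func=_quantile_ureduce_func,
    ...<5 lines>...
                    overwrite_input=overwrite_input,
                    method=method)
    r = func(a, **kwargs)
    result = _quantile(arr,
                       quantiles=q,
    ...<2 lines>...
                       out=out,
                       weights=wgt)
    slices_having_nans = np.isnan(arr[-1, ...])
                                  ~~~^^^^^^^^^
IndexError: index -1 is out of bounds for axis 0 with size 0
```

```bash
python3 pl.py "w 515 -393 130 -1.2 0 9 .5" "w 515 -393 80 -1.2 0 1 .5" "w 515 -393 21 -1.2 0 3 .5"
```

```text
t 16.4 q6 1.39 w 0.0469 case [-109.4   38.6] z 0.1278
[{"dx":0.085,"dy":0.418,"dz":-0.002,"rx":0,"ry":0,"rz":0.005,"claw":0.5},{"dx":0.088,"dy":0.417,"dz":-0.002,"rx":0,"ry":0,"rz":0.005,"claw":0.5},{"dx":0.091,"dy":0.416,"dz":-0.002,"rx":0,"ry":0,"rz":0.005,"claw":0.5},{"dx":0.094,"dy":0.416,"dz":-0.002,"rx":0,"ry":0,"rz":0.005,"claw":0.5},{"dx":0.097,"dy":0.415,"dz":-0.002,"rx":0,"ry":0,"rz":0.005,"claw":0.5},{"dx":0.1,"dy":0.414,"dz":-0.002,"rx":0,"ry":0,"rz":0.005,"claw":0.5},{"dx":0.103,"dy":0.413,"dz":-0.002,"rx":0,"ry":0,"rz":0.005,"claw":0.5},{"dx":0.106,"dy":0.413,"dz":-0.002,"rx":0,"ry":0,"rz":0.005,"claw":0.5},{"dx":0.109,"dy":0.412,"dz":-0.002,"rx":0,"ry":0,"rz":0.005,"claw":0.5},{"dx":0,"dy":0,"dz":0.5,"rx":0,"ry":0,"rz":0,"claw":0.5}]
[{"dx":0,"dy":0,"dz":0.197,"rx":0,"ry":0,"rz":0,"claw":0.5},{"dx":0,"dy":0,"dz":0.197,"rx":0,"ry":0,"rz":0,"claw":0.5},{"dx":0,"dy":0,"dz":0.197,"rx":0,"ry":0,"rz":0,"claw":0.5}]
```

Request:
{"op": "step_arm", "data": {
  "plan": [
    {"dx":0.085,"dy":0.418,"dz":0,"rx":0,"ry":0,"rz":0.005,"claw":0.5},
    {"dx":0.088,"dy":0.417,"dz":0,"rx":0,"ry":0,"rz":0.005,"claw":0.5},
    {"dx":0.091,"dy":0.416,"dz":0,"rx":0,"ry":0,"rz":0.005,"claw":0.5},
    {"dx":0.094,"dy":0.416,"dz":0,"rx":0,"ry":0,"rz":0.005,"claw":0.5},
    {"dx":0.097,"dy":0.415,"dz":0,"rx":0,"ry":0,"rz":0.005,"claw":0.5},
    {"dx":0.1,"dy":0.414,"dz":0,"rx":0,"ry":0,"rz":0.005,"claw":0.5},
    {"dx":0.103,"dy":0.413,"dz":0,"rx":0,"ry":0,"rz":0.005,"claw":0.5},
    {"dx":0.106,"dy":0.413,"dz":0,"rx":0,"ry":0,"rz":0.005,"claw":0.5},
    {"dx":0.109,"dy":0.412,"dz":0,"rx":0,"ry":0,"rz":0.005,"claw":0.5},
    {"dx":0,"dy":0,"dz":0.3,"rx":0,"ry":0,"rz":0,"claw":0.5}
  ]
}}

```text
time_s: 17.45
ee_pos: [0.5179, -0.399, 0.1]
eef_rot: [3.136, -0.006, -0.028]
force: [0.7, 0.7, -0.4]
grip_width: 0.0468
grip_force: 0.0
```

```bash
python3 pl.py  "w 515 -393 21 -1.2 0 4 .5"; sed -i 's/; y=q\[m\]\[:,1\]; print(n/; y=np.r_[q[m][:,1],0]; print(n/' h.py; python3 - <<'E'
from h import *
p=cam('top');save(p,'t4.png');gouges(p);incase(p)
E
```

```text
t 17.4 q6 0.89 w 0.0468 case [ -28.5 -342.8] z 0.1000
[{"dx":-0.009,"dy":-0.016,"dz":0.197,"rx":0.001,"ry":-0.001,"rz":-0.001,"claw":0.5},{"dx":-0.008,"dy":-0.016,"dz":0.197,"rx":0.001,"ry":-0.001,"rz":-0.001,"claw":0.5},{"dx":-0.008,"dy":-0.015,"dz":0.198,"rx":0.001,"ry":-0.001,"rz":-0.001,"claw":0.5},{"dx":-0.008,"dy":-0.015,"dz":0.198,"rx":0.001,"ry":-0.001,"rz":-0.001,"claw":0.5}]
long_a 0.87 [148. 208.] handle [464.6 309.6] size [ 24. 114.] blade ang 13.6 372
long_a 0.72 [412. 211.] handle [ 496.7 -392.7] size [24. 41.] blade ang -4.8 105
short_a 0.73 [184. 218.] handle [473.4 213.9] size [23. 64.] blade ang -176.8 196
short_a 0.52 [102. 204.] handle [488.9 431. ] size [22. 67.] blade ang 4.6 192
near div [36.9 41.6 46.4] 90
far div [36.7 41.1 45.4] 90
```

Request:
{"op": "step_arm", "data": {
  "plan": [
    {"dx":0,"dy":0,"dz":0,"rx":0,"ry":0,"rz":0,"claw":0.5},
    {"dx":0,"dy":0,"dz":0.197,"rx":0,"ry":0,"rz":0,"claw":0.5},
    {"dx":0,"dy":0,"dz":0.197,"rx":0,"ry":0,"rz":0,"claw":0.5},
    {"dx":0,"dy":0,"dz":0.197,"rx":0,"ry":0,"rz":0,"claw":0.5},
    {"dx":0,"dy":0,"dz":0.19,"rx":0,"ry":0,"rz":0,"claw":0.5},
    {"dx":0,"dy":0,"dz":0,"rx":0,"ry":0,"rz":0,"claw":0.5},
    {"dx":0,"dy":0,"dz":0,"rx":0,"ry":0,"rz":0,"claw":1},
    {"dx":0,"dy":0,"dz":0,"rx":0,"ry":0,"rz":0,"claw":1},
    {"dx":0,"dy":0,"dz":0,"rx":0,"ry":0,"rz":0,"claw":1},
    {"dx":0,"dy":0,"dz":0,"rx":0,"ry":0,"rz":0,"claw":1}
  ],
  "grip_force": 30
}}

```text
time_s: 18.6
ee_pos: [0.5162, -0.3937, 0.0208]
eef_rot: [3.14, -0.001, -0.025]
force: [-0.7, 0.2, 8.1]
grip_width: 0.0239
grip_force: 30.0
```

```bash
python3 pl.py "w 500 -360 110 -1.2 0 3 1" "c -39 -60 150 90 0 12 1" "c -39 -37 110 90 0 2 1"
```

```text
t 18.6 q6 0.89 w 0.0239 case [ -30.  -337.5] z 0.0208
[{"dx":-0.056,"dy":-0.111,"dz":-0.298,"rx":0,"ry":0,"rz":-0.001,"claw":1.0},{"dx":-0.056,"dy":-0.111,"dz":-0.298,"rx":0,"ry":0,"rz":-0.001,"claw":1.0},{"dx":-0.056,"dy":-0.111,"dz":-0.297,"rx":0,"ry":0,"rz":-0.001,"claw":1.0},{"dx":-0.008,"dy":-0.203,"dz":-0.033,"rx":0,"ry":0,"rz":-0.087,"claw":1.0},{"dx":0.02,"dy":-0.202,"dz":-0.033,"rx":0,"ry":0,"rz":-0.087,"claw":1.0},{"dx":0.047,"dy":-0.197,"dz":-0.033,"rx":0,"ry":0,"rz":-0.087,"claw":1.0},{"dx":0.073,"dy":-0.189,"dz":-0.033,"rx":0,"ry":0,"rz":-0.087,"claw":1.0},{"dx":0.098,"dy":-0.177,"dz":-0.033,"rx":0,"ry":0,"rz":-0.087,"claw":1.0},{"dx":0.121,"dy":-0.162,"dz":-0.033,"rx":0,"ry":0,"rz":-0.087,"claw":1.0},{"dx":0.142,"dy":-0.144,"dz":-0.033,"rx":0,"ry":0,"rz":-0.087,"claw":1.0}]
[{"dx":0.161,"dy":-0.124,"dz":-0.033,"rx":0,"ry":0,"rz":-0.087,"claw":1.0},{"dx":0.176,"dy":-0.101,"dz":-0.033,"rx":0,"ry":0,"rz":-0.087,"claw":1.0},{"dx":0.188,"dy":-0.076,"dz":-0.033,"rx":0,"ry":0,"rz":-0.087,"claw":1.0},{"dx":0.196,"dy":-0.05,"dz":-0.033,"rx":0,"ry":0,"rz":-0.087,"claw":1.0},{"dx":0.201,"dy":-0.023,"dz":-0.033,"rx":0,"ry":0,"rz":-0.087,"claw":1.0},{"dx":0.115,"dy":0,"dz":0.2,"rx":0,"ry":0,"rz":0,"claw":1.0},{"dx":0.115,"dy":0,"dz":0.2,"rx":0,"ry":0,"rz":0,"claw":1.0}]
```

Request:
{"op": "step_arm", "data": {
  "plan": [
    {"dx":-0.056,"dy":-0.111,"dz":-0.298,"rx":0,"ry":0,"rz":0,"claw":1},
    {"dx":-0.056,"dy":-0.111,"dz":-0.298,"rx":0,"ry":0,"rz":0,"claw":1},
    {"dx":-0.056,"dy":-0.111,"dz":-0.298,"rx":0,"ry":0,"rz":0,"claw":1},
    {"dx":-0.008,"dy":-0.203,"dz":-0.033,"rx":0,"ry":0,"rz":-0.087,"claw":1},
    {"dx":0.02,"dy":-0.202,"dz":-0.033,"rx":0,"ry":0,"rz":-0.087,"claw":1},
    {"dx":0.047,"dy":-0.197,"dz":-0.033,"rx":0,"ry":0,"rz":-0.087,"claw":1},
    {"dx":0.073,"dy":-0.189,"dz":-0.033,"rx":0,"ry":0,"rz":-0.087,"claw":1},
    {"dx":0.098,"dy":-0.177,"dz":-0.033,"rx":0,"ry":0,"rz":-0.087,"claw":1},
    {"dx":0.121,"dy":-0.162,"dz":-0.033,"rx":0,"ry":0,"rz":-0.087,"claw":1},
    {"dx":0.142,"dy":-0.144,"dz":-0.033,"rx":0,"ry":0,"rz":-0.087,"claw":1}
  ]
}}

```text
time_s: 19.6
ee_pos: [0.4973, -0.2169, 0.1322]
eef_rot: [-3.141, -0.0, 0.937]
force: [-0.5, -1.0, -1.6]
grip_width: 0.0237
grip_force: 30.0
```

Request:
{"op": "step_arm", "data": {
  "plan": [
    {"dx":0.161,"dy":-0.124,"dz":-0.033,"rx":0,"ry":0,"rz":-0.087,"claw":1},
    {"dx":0.176,"dy":-0.101,"dz":-0.033,"rx":0,"ry":0,"rz":-0.087,"claw":1},
    {"dx":0.188,"dy":-0.076,"dz":-0.033,"rx":0,"ry":0,"rz":-0.087,"claw":1},
    {"dx":0.196,"dy":-0.05,"dz":-0.033,"rx":0,"ry":0,"rz":-0.087,"claw":1},
    {"dx":0.201,"dy":-0.023,"dz":-0.033,"rx":0,"ry":0,"rz":-0.087,"claw":1},
    {"dx":0.115,"dy":0,"dz":0.2,"rx":0,"ry":0,"rz":0,"claw":1},
    {"dx":0.115,"dy":0,"dz":0.2,"rx":0,"ry":0,"rz":0,"claw":1},
    {"dx":0,"dy":0,"dz":0,"rx":0,"ry":0,"rz":0,"claw":1},
    {"dx":0,"dy":0,"dz":0,"rx":0,"ry":0,"rz":0,"claw":1}
  ]
}}

```text
time_s: 20.5
ee_pos: [0.4947, -0.0937, 0.109]
eef_rot: [-3.142, 0.0, 1.615]
force: [0.5, 0.0, -1.7]
grip_width: 0.0234
grip_force: 30.0
```

```bash
python3 pl.py "c -41 -37 75 90 0 2 1" "c -41 -37 31 90 0 3 1"; python3 - <<'E'
from h import *
p=cam('scene');cv2.imwrite('pics/s5.png',cv2.resize(p['img'][110:280,90:410,::-1],(800,425),interpolation=2))
E
```

```text
t 20.5 q6 -0.30 w 0.0234 case [-39.4 -36.8] z 0.1090
[{"dx":-0.001,"dy":-0.008,"dz":0.17,"rx":0,"ry":0,"rz":0.001,"claw":1.0},{"dx":-0.001,"dy":-0.008,"dz":0.17,"rx":0,"ry":0,"rz":0.001,"claw":1.0},{"dx":0,"dy":0,"dz":0.147,"rx":0,"ry":0,"rz":0,"claw":1.0},{"dx":0,"dy":0,"dz":0.147,"rx":0,"ry":0,"rz":0,"claw":1.0},{"dx":0,"dy":0,"dz":0.147,"rx":0,"ry":0,"rz":0,"claw":1.0}]
```

View pics/s5.png

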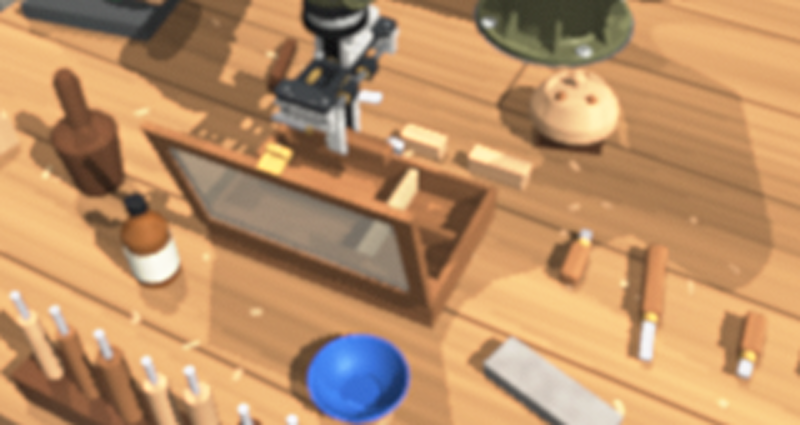

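The gouge is held lengthwise over the near lane. The offcuts lie in front of the case at (425,140) and (500,165), and the left-hand gouges are untouched. I lower it and release.

Request:
{"op": "step_arm", "data": {
  "plan": [
    {"dx":0,"dy":-0.008,"dz":0.17,"rx":0,"ry":0,"rz":0,"claw":1},
    {"dx":0,"dy":-0.008,"dz":0.17,"rx":0,"ry":0,"rz":0,"claw":1},
    {"dx":0,"dy":0,"dz":0.147,"rx":0,"ry":0,"rz":0,"claw":1},
    {"dx":0,"dy":0,"dz":0.147,"rx":0,"ry":0,"rz":0,"claw":1},
    {"dx":0,"dy":0,"dz":0.145,"rx":0,"ry":0,"rz":0,"claw":1},
    {"dx":0,"dy":0,"dz":0,"rx":0,"ry":0,"rz":0,"claw":1},
    {"dx":0,"dy":0,"dz":0,"rx":0,"ry":0,"rz":0,"claw":0.62},
    {"dx":0,"dy":0,"dz":0,"rx":0,"ry":0,"rz":0,"claw":0.62},
    {"dx":0,"dy":0,"dz":0,"rx":0,"ry":0,"rz":0,"claw":0.62}
  ]
}}

```text
time_s: 21.45
ee_pos: [0.4935, -0.0938, 0.0316]
eef_rot: [3.14, 0.001, 1.615]
force: [-0.3, 0.3, -0.2]
grip_width: 0.0356
grip_force: 0.0
```

```bash
python3 pl.py "c -41 -37 110 90 0 2 .5" "w 457 125 110 120 0 4 .5" "w 461 308 110 193.3 0 9 .5" "w 461 308 50 193.3 0 2 .5"
```

```text
t 21.4 q6 -0.30 w 0.0356 case [-40.6 -36.9] z 0.0316
TOO FAST 0.05546876450102543 6.925000000000002
[{"dx":-0.001,"dy":-0.001,"dz":-0.392,"rx":0.001,"ry":0,"rz":0.001,"claw":0.5},{"dx":-0.001,"dy":-0.002,"dz":-0.392,"rx":0.001,"ry":0,"rz":0.001,"claw":0.5},{"dx":0.55,"dy":-0.068,"dz":0,"rx":0,"ry":0,"rz":-0.077,"claw":0.5},{"dx":0.555,"dy":-0.001,"dz":0,"rx":0,"ry":0,"rz":-0.077,"claw":0.5},{"dx":0.551,"dy":0.065,"dz":0,"rx":0,"ry":0,"rz":-0.077,"claw":0.5},{"dx":0.539,"dy":0.131,"dz":0,"rx":0,"ry":0,"rz":-0.077,"claw":0.5},{"dx":0.174,"dy":0.106,"dz":0,"rx":0,"ry":0,"rz":-0.09,"claw":0.5},{"dx":0.157,"dy":0.129,"dz":0,"rx":0,"ry":0,"rz":-0.09,"claw":0.5},{"dx":0.137,"dy":0.15,"dz":0,"rx":0,"ry":0,"rz":-0.09,"claw":0.5},{"dx":0.115,"dy":0.168,"dz":0,"rx":0,"ry":0,"rz":-0.09,"claw":0.5}]
[{"dx":0.09,"dy":0.183,"dz":0,"rx":0,"ry":0,"rz":-0.09,"claw":0.5},{"dx":0.063,"dy":0.193,"dz":0,"rx":0,"ry":0,"rz":-0.09,"claw":0.5},{"dx":0.035,"dy":0.2,"dz":0,"rx":0,"ry":0,"rz":-0.09,"claw":0.5},{"dx":0.006,"dy":0.203,"dz":0,"rx":0,"ry":0,"rz":-0.09,"claw":0.5},{"dx":-0.023,"dy":0.202,"dz":0,"rx":0,"ry":0,"rz":-0.09,"claw":0.5},{"dx":0,"dy":0,"dz":0.3,"rx":0,"ry":0,"rz":0,"claw":0.5},{"dx":0,"dy":0,"dz":0.3,"rx":0,"ry":0,"rz":0,"claw":0.5}]
```

```bash
python3 pl.py "c -41 -37 110 90 0 2 .62" "w 461 308 100 193.3 0 13 .5" "w 461 308 60 193.3 0 1 .5"
```

```text
t 21.4 q6 -0.30 w 0.0356 case [-40.6 -36.9] z 0.0316
[{"dx":-0.001,"dy":-0.001,"dz":-0.392,"rx":0.001,"ry":0,"rz":0.001,"claw":0.62},{"dx":-0.001,"dy":-0.002,"dz":-0.392,"rx":0.001,"ry":0,"rz":0.001,"claw":0.62},{"dx":0.31,"dy":-0.012,"dz":0.008,"rx":0,"ry":0,"rz":-0.086,"claw":0.5},{"dx":0.309,"dy":0.03,"dz":0.008,"rx":0,"ry":0,"rz":-0.086,"claw":0.5},{"dx":0.302,"dy":0.071,"dz":0.008,"rx":0,"ry":0,"rz":-0.086,"claw":0.5},{"dx":0.289,"dy":0.111,"dz":0.008,"rx":0,"ry":0,"rz":-0.086,"claw":0.5},{"dx":0.272,"dy":0.149,"dz":0.008,"rx":0,"ry":0,"rz":-0.086,"claw":0.5},{"dx":0.249,"dy":0.185,"dz":0.008,"rx":0,"ry":0,"rz":-0.086,"claw":0.5},{"dx":0.222,"dy":0.217,"dz":0.008,"rx":0,"ry":0,"rz":-0.086,"claw":0.5},{"dx":0.19,"dy":0.245,"dz":0.008,"rx":0,"ry":0,"rz":-0.086,"claw":0.5}]
[{"dx":0.156,"dy":0.268,"dz":0.008,"rx":0,"ry":0,"rz":-0.086,"claw":0.5},{"dx":0.118,"dy":0.287,"dz":0.008,"rx":0,"ry":0,"rz":-0.086,"claw":0.5},{"dx":0.078,"dy":0.3,"dz":0.008,"rx":0,"ry":0,"rz":-0.086,"claw":0.5},{"dx":0.037,"dy":0.308,"dz":0.008,"rx":0,"ry":0,"rz":-0.086,"claw":0.5},{"dx":-0.005,"dy":0.31,"dz":0.008,"rx":0,"ry":0,"rz":-0.086,"claw":0.5},{"dx":0,"dy":0,"dz":0.4,"rx":0,"ry":0,"rz":0,"claw":0.5}]
```

Request:
{"op": "step_arm", "data": {
  "plan": [
    {"dx":0,"dy":0,"dz":-0.392,"rx":0,"ry":0,"rz":0,"claw":0.62},
    {"dx":0,"dy":0,"dz":-0.392,"rx":0,"ry":0,"rz":0,"claw":0.62},
    {"dx":0.31,"dy":-0.012,"dz":0.008,"rx":0,"ry":0,"rz":-0.086,"claw":0.5},
    {"dx":0.309,"dy":0.03,"dz":0.008,"rx":0,"ry":0,"rz":-0.086,"claw":0.5},
    {"dx":0.302,"dy":0.071,"dz":0.008,"rx":0,"ry":0,"rz":-0.086,"claw":0.5},
    {"dx":0.289,"dy":0.111,"dz":0.008,"rx":0,"ry":0,"rz":-0.086,"claw":0.5},
    {"dx":0.272,"dy":0.149,"dz":0.008,"rx":0,"ry":0,"rz":-0.086,"claw":0.5},
    {"dx":0.249,"dy":0.185,"dz":0.008,"rx":0,"ry":0,"rz":-0.086,"claw":0.5},
    {"dx":0.222,"dy":0.217,"dz":0.008,"rx":0,"ry":0,"rz":-0.086,"claw":0.5},
    {"dx":0.19,"dy":0.245,"dz":0.008,"rx":0,"ry":0,"rz":-0.086,"claw":0.5}
  ]
}}

```text
time_s: 22.45
ee_pos: [0.4726, 0.1551, 0.1032]
eef_rot: [3.141, 0.001, 2.701]
force: [-0.1, -0.3, 0.0]
grip_width: 0.047
grip_force: 0.0
```

Request:
{"op": "step_arm", "data": {
  "plan": [
    {"dx":0.156,"dy":0.268,"dz":0.008,"rx":0,"ry":0,"rz":-0.086,"claw":0.5},
    {"dx":0.118,"dy":0.287,"dz":0.008,"rx":0,"ry":0,"rz":-0.086,"claw":0.5},
    {"dx":0.078,"dy":0.3,"dz":0.008,"rx":0,"ry":0,"rz":-0.086,"claw":0.5},
    {"dx":0.037,"dy":0.308,"dz":0.008,"rx":0,"ry":0,"rz":-0.086,"claw":0.5},
    {"dx":-0.005,"dy":0.31,"dz":0.008,"rx":0,"ry":0,"rz":-0.086,"claw":0.5},
    {"dx":0,"dy":0,"dz":0.2,"rx":0,"ry":0,"rz":0,"claw":0.5},
    {"dx":0,"dy":0,"dz":0,"rx":0,"ry":0,"rz":0,"claw":0.5},
    {"dx":0,"dy":0,"dz":0,"rx":0,"ry":0,"rz":0,"claw":0.5}
  ]
}}

```text
time_s: 23.25
ee_pos: [0.4604, 0.308, 0.079]
eef_rot: [-3.141, -0.0, -2.913]
force: [-0.0, -0.2, 0.2]
grip_width: 0.0471
grip_force: 0.0
```

```bash
python3 - <<'E'
from h import *
p=cam('top');save(p,'t6.png');gouges(p);incase(p)
E
python3 pl.py "w 461 308 21 193.3 0 4 .5"
```

```text
long_a 0.64 [305. 210.] handle [ 497.7 -160.7] size [16. 64.] blade ang 94.9 113
long_a 0.5 [146. 208.] handle [431.3 297.3] size [18. 44.] blade ang 10.6 114
short_a 0.7 [184. 217.] handle [473.2 214.6] size [22. 64.] blade ang -177.2 200
near div [36.9 41.6 46.5] 88
  obj [array([-41.3, -49.9]), array([156.3,  24.1]), np.float64(89.2)] 31.0
far div [36.6 41.1 45.4] 90
t 23.4 q6 -1.28 w 0.0472 case [-57.1 365.9] z 0.0796
[{"dx":0,"dy":0,"dz":0.146,"rx":0,"ry":0,"rz":-0.001,"claw":0.5},{"dx":0,"dy":0,"dz":0.146,"rx":0,"ry":0,"rz":-0.001,"claw":0.5},{"dx":0,"dy":0,"dz":0.146,"rx":0,"ry":0,"rz":-0.001,"claw":0.5},{"dx":0,"dy":0,"dz":0.146,"rx":0,"ry":0,"rz":-0.001,"claw":0.5}]
```

View pics/t6.png

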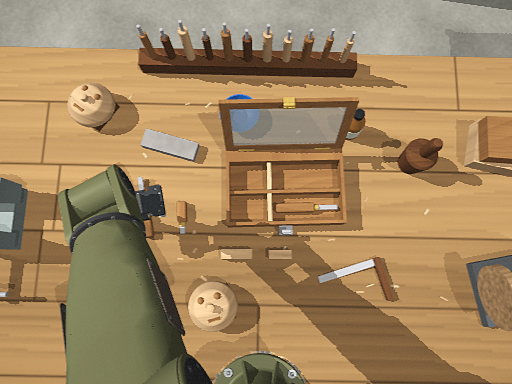

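The first long gouge lies in the near lane's right bay, about (308,208), with its blade to the right. The gripper is over the left long gouge, at about (150,205).

Request:
{"op": "step_arm", "data": {
  "plan": [
    {"dx":0,"dy":0,"dz":0.146,"rx":0,"ry":0,"rz":0,"claw":0.5},
    {"dx":0,"dy":0,"dz":0.146,"rx":0,"ry":0,"rz":0,"claw":0.5},
    {"dx":0,"dy":0,"dz":0.146,"rx":0,"ry":0,"rz":0,"claw":0.5},
    {"dx":0,"dy":0,"dz":0.146,"rx":0,"ry":0,"rz":0,"claw":0.5},
    {"dx":0,"dy":0,"dz":0,"rx":0,"ry":0,"rz":0,"claw":0.5},
    {"dx":0,"dy":0,"dz":0,"rx":0,"ry":0,"rz":0,"claw":1},
    {"dx":0,"dy":0,"dz":0,"rx":0,"ry":0,"rz":0,"claw":1},
    {"dx":0,"dy":0,"dz":0,"rx":0,"ry":0,"rz":0,"claw":1},
    {"dx":0,"dy":0,"dz":0,"rx":0,"ry":0,"rz":0,"claw":1}
  ]
}}

```text
time_s: 24.3
ee_pos: [0.4603, 0.3083, 0.0201]
eef_rot: [-3.142, -0.0, -2.912]
force: [0.3, -0.3, -0.6]
grip_width: 0.0238
grip_force: 30.0
```

```bash
python3 pl.py "w 455 308 100 193.3 0 3 1" "c -60 60 150 110 0 10 1" "c 30 -25 150 90 -20 5 1"
```

```text
t 24.3 q6 -1.28 w 0.0238 case [-57.6 366.2] z 0.0201
[{"dx":0.017,"dy":0.003,"dz":-0.266,"rx":0,"ry":0,"rz":-0.001,"claw":1.0},{"dx":0.017,"dy":0.003,"dz":-0.266,"rx":0,"ry":0,"rz":-0.001,"claw":1.0},{"dx":0.017,"dy":0.003,"dz":-0.266,"rx":0,"ry":0,"rz":-0.001,"claw":1.0},{"dx":0.056,"dy":-0.301,"dz":-0.05,"rx":0,"ry":0,"rz":0.09,"claw":1.0},{"dx":0.013,"dy":-0.306,"dz":-0.05,"rx":0,"ry":0,"rz":0.09,"claw":1.0},{"dx":-0.031,"dy":-0.305,"dz":-0.05,"rx":0,"ry":0,"rz":0.09,"claw":1.0},{"dx":-0.073,"dy":-0.297,"dz":-0.05,"rx":0,"ry":0,"rz":0.09,"claw":1.0},{"dx":-0.114,"dy":-0.284,"dz":-0.05,"rx":0,"ry":0,"rz":0.09,"claw":1.0},{"dx":-0.153,"dy":-0.265,"dz":-0.05,"rx":0,"ry":0,"rz":0.09,"claw":1.0},{"dx":-0.189,"dy":-0.241,"dz":-0.05,"rx":0,"ry":0,"rz":0.09,"claw":1.0}]
[{"dx":-0.221,"dy":-0.212,"dz":-0.05,"rx":0,"ry":0,"rz":0.09,"claw":1.0},{"dx":-0.249,"dy":-0.178,"dz":-0.05,"rx":0,"ry":0,"rz":0.09,"claw":1.0},{"dx":-0.271,"dy":-0.142,"dz":-0.05,"rx":0,"ry":0,"rz":0.09,"claw":1.0},{"dx":-0.221,"dy":0.111,"dz":0,"rx":-0.044,"ry":-0.008,"rz":0.044,"claw":1.0},{"dx":-0.213,"dy":0.126,"dz":0.011,"rx":-0.044,"ry":-0.008,"rz":0.044,"claw":1.0},{"dx":-0.204,"dy":0.139,"dz":0.023,"rx":-0.044,"ry":-0.008,"rz":0.044,"claw":1.0},{"dx":-0.193,"dy":0.151,"dz":0.035,"rx":-0.044,"ry":-0.008,"rz":0.044,"claw":1.0},{"dx":-0.182,"dy":0.161,"dz":0.048,"rx":-0.044,"ry":-0.008,"rz":0.044,"claw":1.0}]
```

Request:
{"op": "step_arm", "data": {
  "plan": [
    {"dx":0.017,"dy":0.003,"dz":-0.266,"rx":0,"ry":0,"rz":0,"claw":1},
    {"dx":0.017,"dy":0.003,"dz":-0.266,"rx":0,"ry":0,"rz":0,"claw":1},
    {"dx":0.017,"dy":0.003,"dz":-0.266,"rx":0,"ry":0,"rz":0,"claw":1},
    {"dx":0.056,"dy":-0.301,"dz":-0.05,"rx":0,"ry":0,"rz":0.09,"claw":1},
    {"dx":0.013,"dy":-0.306,"dz":-0.05,"rx":0,"ry":0,"rz":0.09,"claw":1},
    {"dx":-0.031,"dy":-0.305,"dz":-0.05,"rx":0,"ry":0,"rz":0.09,"claw":1},
    {"dx":-0.073,"dy":-0.297,"dz":-0.05,"rx":0,"ry":0,"rz":0.09,"claw":1},
    {"dx":-0.114,"dy":-0.284,"dz":-0.05,"rx":0,"ry":0,"rz":0.09,"claw":1},
    {"dx":-0.153,"dy":-0.265,"dz":-0.05,"rx":0,"ry":0,"rz":0.09,"claw":1},
    {"dx":-0.189,"dy":-0.241,"dz":-0.05,"rx":0,"ry":0,"rz":0.09,"claw":1}
  ]
}}

```text
time_s: 25.3
ee_pos: [0.4649, 0.0928, 0.1352]
eef_rot: [3.141, 0.0, 2.376]
force: [1.4, -0.0, -0.8]
grip_width: 0.024
grip_force: 30.0
```

Request:
{"op": "step_arm", "data": {
  "plan": [
    {"dx":-0.221,"dy":-0.212,"dz":-0.05,"rx":0,"ry":0,"rz":0.09,"claw":1},
    {"dx":-0.249,"dy":-0.178,"dz":-0.05,"rx":0,"ry":0,"rz":0.09,"claw":1},
    {"dx":-0.271,"dy":-0.142,"dz":-0.05,"rx":0,"ry":0,"rz":0.09,"claw":1},
    {"dx":-0.221,"dy":0.111,"dz":0,"rx":-0.044,"ry":-0.008,"rz":0.044,"claw":1},
    {"dx":-0.213,"dy":0.126,"dz":0.011,"rx":-0.044,"ry":-0.008,"rz":0.044,"claw":1},
    {"dx":-0.204,"dy":0.139,"dz":0.023,"rx":-0.044,"ry":-0.008,"rz":0.044,"claw":1},
    {"dx":-0.193,"dy":0.151,"dz":0.035,"rx":-0.044,"ry":-0.008,"rz":0.044,"claw":1},
    {"dx":-0.182,"dy":0.161,"dz":0.048,"rx":-0.044,"ry":-0.008,"rz":0.044,"claw":1},
    {"dx":0,"dy":0,"dz":0,"rx":0,"ry":0,"rz":0,"claw":1},
    {"dx":0,"dy":0,"dz":0,"rx":0,"ry":0,"rz":0,"claw":1}
  ]
}}

```text
time_s: 26.3
ee_pos: [0.562, -0.0791, 0.1497]
eef_rot: [2.794, 0.002, 1.609]
force: [-0.3, 0.6, -2.4]
grip_width: 0.0237
grip_force: 30.0
```

```bash
python3 pl.py "c 38 -26 85 90 -20 3 1" "c 38 -26 37 90 -20 4 1"; python3 - <<'E'
from h import *
p=cam('scene');cv2.imwrite('pics/s7.png',cv2.resize(p['img'][110:280,90:410,::-1],(800,425),interpolation=2))
p=cam('top');C=cloud(p);q=tocase(C)
m=(C[...,2]>.22)&(C[...,2]<.3)&(q[...,0]>.12)&(abs(q[...,1])<.15)&(q[...,0]<.24);print('lidtop',np.round(np.percentile(np.c_[q[m],C[m][:,2]],[2,50,98],axis=0),3))
E
```

```text
t 26.3 q6 -0.37 w 0.0237 case [ 28.4 -24.9] z 0.1497
[{"dx":-0.003,"dy":-0.043,"dz":0.214,"rx":0,"ry":0,"rz":0,"claw":1.0},{"dx":-0.003,"dy":-0.044,"dz":0.214,"rx":0,"ry":0,"rz":0,"claw":1.0},{"dx":-0.003,"dy":-0.044,"dz":0.214,"rx":0,"ry":0,"rz":0,"claw":1.0},{"dx":0,"dy":-0.041,"dz":0.113,"rx":0,"ry":0,"rz":0,"claw":1.0},{"dx":0,"dy":-0.041,"dz":0.113,"rx":0,"ry":0,"rz":0,"claw":1.0},{"dx":0,"dy":-0.041,"dz":0.113,"rx":0,"ry":0,"rz":0,"claw":1.0},{"dx":0,"dy":-0.041,"dz":0.113,"rx":0,"ry":0,"rz":0,"claw":1.0}]
lidtop [[ 0.145 -0.144  0.221]
 [ 0.157  0.001  0.245]
 [ 0.168  0.144  0.261]]
```

View pics/s7.png

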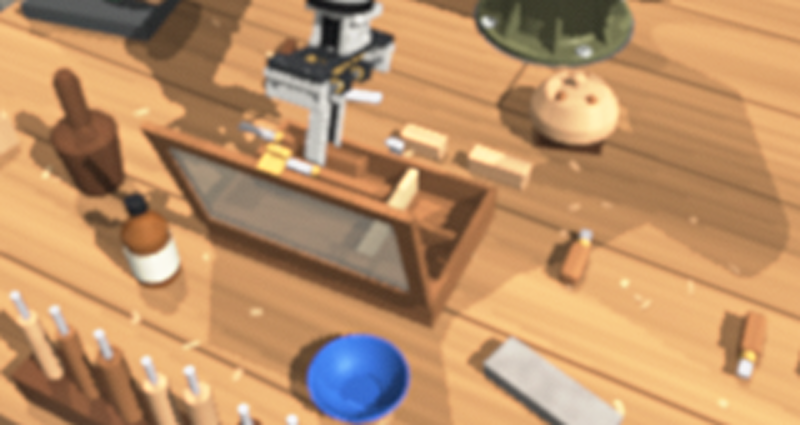

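The gripper leans back towards the robot over the far lane. The blade shows at (300,165), and both short gouges are still on the bench at (577,260) and (752,345).

Request:
{"op": "step_arm", "data": {
  "plan": [
    {"dx":0,"dy":-0.043,"dz":0.214,"rx":0,"ry":0,"rz":0,"claw":1},
    {"dx":0,"dy":-0.043,"dz":0.214,"rx":0,"ry":0,"rz":0,"claw":1},
    {"dx":0,"dy":-0.043,"dz":0.214,"rx":0,"ry":0,"rz":0,"claw":1},
    {"dx":0,"dy":-0.041,"dz":0.113,"rx":0,"ry":0,"rz":0,"claw":1},
    {"dx":0,"dy":-0.041,"dz":0.113,"rx":0,"ry":0,"rz":0,"claw":1},
    {"dx":0,"dy":-0.041,"dz":0.113,"rx":0,"ry":0,"rz":0,"claw":1},
    {"dx":0,"dy":-0.041,"dz":0.113,"rx":0,"ry":0,"rz":0,"claw":1},
    {"dx":0,"dy":0,"dz":0,"rx":0,"ry":0,"rz":0,"claw":1},
    {"dx":0,"dy":0,"dz":0,"rx":0,"ry":0,"rz":0,"claw":1}
  ]
}}

```text
time_s: 27.3
ee_pos: [0.5727, -0.0791, 0.0373]
eef_rot: [2.792, 0.002, 1.608]
force: [0.2, 0.3, -1.1]
grip_width: 0.0236
grip_force: 30.0
```

Request:
{"op": "step_arm", "data": {
  "plan": [
    {"dx":0,"dy":0,"dz":0,"rx":0,"ry":0,"rz":0,"claw":0.65},
    {"dx":0,"dy":0,"dz":0,"rx":0,"ry":0,"rz":0,"claw":0.65},
    {"dx":0,"dy":0,"dz":0,"rx":0,"ry":0,"rz":0,"claw":0.65}
  ]
}}

```text
time_s: 27.6
ee_pos: [0.5729, -0.0792, 0.0378]
eef_rot: [2.791, 0.002, 1.608]
force: [0.8, 0.1, -0.1]
grip_width: 0.0328
grip_force: 0.5
```

```bash
python3 pl.py "c 38 -26 80 90 -20 2 .65" "c 20 -20 120 90 -10 2 .65" "w 474 214 110 182.5 0 11 .5"
```

```text
t 27.6 q6 -0.43 w 0.0328 case [ 39.4 -25.5] z 0.0378
[{"dx":-0.003,"dy":0.066,"dz":-0.201,"rx":0,"ry":0.001,"rz":-0.001,"claw":0.65},{"dx":-0.003,"dy":0.066,"dz":-0.201,"rx":0,"ry":0.001,"rz":-0.001,"claw":0.65},{"dx":0.03,"dy":-0.016,"dz":-0.219,"rx":0.056,"ry":0,"rz":0,"claw":0.65},{"dx":0.03,"dy":-0.035,"dz":-0.216,"rx":0.056,"ry":0,"rz":0,"claw":0.65},{"dx":0.265,"dy":-0.062,"dz":-0.002,"rx":0.008,"ry":0.008,"rz":-0.091,"claw":0.5},{"dx":0.271,"dy":-0.024,"dz":0.002,"rx":0.008,"ry":0.008,"rz":-0.091,"claw":0.5},{"dx":0.272,"dy":0.015,"dz":0.006,"rx":0.008,"ry":0.008,"rz":-0.091,"claw":0.5},{"dx":0.267,"dy":0.054,"dz":0.009,"rx":0.008,"ry":0.008,"rz":-0.091,"claw":0.5},{"dx":0.256,"dy":0.091,"dz":0.011,"rx":0.008,"ry":0.008,"rz":-0.091,"claw":0.5},{"dx":0.241,"dy":0.127,"dz":0.013,"rx":0.008,"ry":0.008,"rz":-0.091,"claw":0.5}]
[{"dx":0.22,"dy":0.16,"dz":0.014,"rx":0.008,"ry":0.008,"rz":-0.091,"claw":0.5},{"dx":0.195,"dy":0.19,"dz":0.014,"rx":0.008,"ry":0.008,"rz":-0.091,"claw":0.5},{"dx":0.166,"dy":0.216,"dz":0.014,"rx":0.008,"ry":0.008,"rz":-0.091,"claw":0.5},{"dx":0.133,"dy":0.237,"dz":0.013,"rx":0.008,"ry":0.008,"rz":-0.091,"claw":0.5},{"dx":0.098,"dy":0.254,"dz":0.011,"rx":0.008,"ry":0.008,"rz":-0.091,"claw":0.5}]
```

Request:
{"op": "step_arm", "data": {
  "plan": [
    {"dx":0,"dy":0,"dz":0,"rx":0,"ry":0,"rz":0,"claw":0.6},
    {"dx":0,"dy":0.066,"dz":-0.2,"rx":0,"ry":0,"rz":0,"claw":0.6},
    {"dx":0,"dy":0.066,"dz":-0.2,"rx":0,"ry":0,"rz":0,"claw":0.6},
    {"dx":0.03,"dy":-0.016,"dz":-0.22,"rx":0.056,"ry":0,"rz":0,"claw":0.6},
    {"dx":0.03,"dy":-0.035,"dz":-0.216,"rx":0.056,"ry":0,"rz":0,"claw":0.6},
    {"dx":0.265,"dy":-0.062,"dz":0,"rx":0.008,"ry":0.008,"rz":-0.091,"claw":0.5},
    {"dx":0.271,"dy":-0.024,"dz":0.002,"rx":0.008,"ry":0.008,"rz":-0.091,"claw":0.5},
    {"dx":0.272,"dy":0.015,"dz":0.006,"rx":0.008,"ry":0.008,"rz":-0.091,"claw":0.5},
    {"dx":0.267,"dy":0.054,"dz":0.009,"rx":0.008,"ry":0.008,"rz":-0.091,"claw":0.5},
    {"dx":0.256,"dy":0.091,"dz":0.011,"rx":0.008,"ry":0.008,"rz":-0.091,"claw":0.5}
  ]
}}

```text
time_s: 28.6
ee_pos: [0.517, 0.0585, 0.1145]
eef_rot: [3.049, 0.036, 2.331]
force: [-0.7, -0.3, 0.3]
grip_width: 0.0467
grip_force: 0.0
```

Request:
{"op": "step_arm", "data": {
  "plan": [
    {"dx":0.241,"dy":0.127,"dz":0.013,"rx":0.008,"ry":0.008,"rz":-0.091,"claw":0.5},
    {"dx":0.22,"dy":0.16,"dz":0.014,"rx":0.008,"ry":0.008,"rz":-0.091,"claw":0.5},
    {"dx":0.195,"dy":0.19,"dz":0.014,"rx":0.008,"ry":0.008,"rz":-0.091,"claw":0.5},
    {"dx":0.166,"dy":0.216,"dz":0.014,"rx":0.008,"ry":0.008,"rz":-0.091,"claw":0.5},
    {"dx":0.133,"dy":0.237,"dz":0.013,"rx":0.008,"ry":0.008,"rz":-0.091,"claw":0.5},
    {"dx":0.098,"dy":0.254,"dz":0.011,"rx":0.008,"ry":0.008,"rz":-0.091,"claw":0.5},
    {"dx":0,"dy":0,"dz":0,"rx":0,"ry":0,"rz":0,"claw":0.5},
    {"dx":0,"dy":0,"dz":0,"rx":0,"ry":0,"rz":0,"claw":0.5}
  ]
}}

```text
time_s: 29.4
ee_pos: [0.4741, 0.2154, 0.1086]
eef_rot: [-3.139, -0.002, -3.099]
force: [-0.8, 0.0, 0.0]
grip_width: 0.0468
grip_force: 0.0
```

```bash
python3 - <<'E'
from h import *
p=cam('top');save(p,'t8.png');gouges(p);incase(p)
cv2.imwrite('pics/t8.png',cv2.resize(p['img'][90:245,80:365,::-1],(798,434),interpolation=2))
E
python3 pl.py "w 476 214.5 80 182.8 0 2 .5" "w 476 214.5 21 182.8 0 3 .5"
```

```text
long_a 0.75 [305. 175.] handle [ 584.  -158.4] size [13. 60.] blade ang 92.7 106
long_a 0.72 [306. 207.] handle [ 497.6 -158.6] size [18. 69.] blade ang 98.1 114
short_a 0.78 [102. 204.] handle [487.7 430.8] size [23. 65.] blade ang 7.0 197
near div [36.9 41.6 46.3] 88
  obj [array([-41.7, -43.3]), array([142.8,  24.4]), np.float64(88.6)] 31.0
far div [36.6 41.  45.4] 90
  obj [array([ 48.4, -53.2]), array([ 25.7, 163.9]), np.float64(0.4)] 31.0
t 29.6 q6 -1.26 w 0.0465 case [-47.2 271.8] z 0.1087
[{"dx":-0.008,"dy":0.001,"dz":0.143,"rx":-0.001,"ry":-0.001,"rz":-0.003,"claw":0.5},{"dx":-0.008,"dy":0,"dz":0.143,"rx":-0.001,"ry":-0.001,"rz":-0.003,"claw":0.5},{"dx":0,"dy":0,"dz":0.197,"rx":0,"ry":0,"rz":0,"claw":0.5},{"dx":0,"dy":0,"dz":0.197,"rx":0,"ry":0,"rz":0,"claw":0.5},{"dx":0,"dy":0,"dz":0.197,"rx":0,"ry":0,"rz":0,"claw":0.5}]
```

View pics/t8.png

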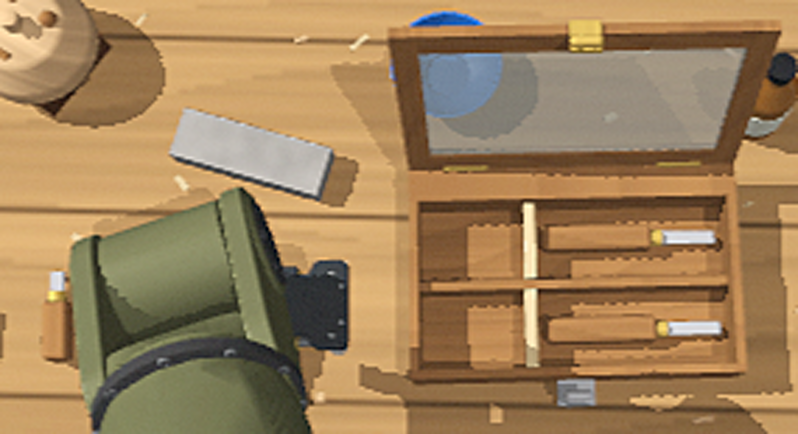

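Both long gouges lie flat in the right-hand bays, at about (630,238) and (635,328). Next is the short gouge under the gripper.

Request:
{"op": "step_arm", "data": {
  "plan": [
    {"dx":-0.008,"dy":0,"dz":0.143,"rx":0,"ry":0,"rz":-0.003,"claw":0.5},
    {"dx":-0.008,"dy":0,"dz":0.143,"rx":0,"ry":0,"rz":-0.003,"claw":0.5},
    {"dx":0,"dy":0,"dz":0.197,"rx":0,"ry":0,"rz":0,"claw":0.5},
    {"dx":0,"dy":0,"dz":0.197,"rx":0,"ry":0,"rz":0,"claw":0.5},
    {"dx":0,"dy":0,"dz":0.197,"rx":0,"ry":0,"rz":0,"claw":0.5},
    {"dx":0,"dy":0,"dz":0,"rx":0,"ry":0,"rz":0,"claw":0.5},
    {"dx":0,"dy":0,"dz":0,"rx":0,"ry":0,"rz":0,"claw":1},
    {"dx":0,"dy":0,"dz":0,"rx":0,"ry":0,"rz":0,"claw":1},
    {"dx":0,"dy":0,"dz":0,"rx":0,"ry":0,"rz":0,"claw":1},
    {"dx":0,"dy":0,"dz":0,"rx":0,"ry":0,"rz":0,"claw":1}
  ]
}}

```text
time_s: 30.55
ee_pos: [0.4756, 0.215, 0.0209]
eef_rot: [-3.139, -0.002, -3.089]
force: [0.2, 0.2, -0.6]
grip_width: 0.0237
grip_force: 30.0
```

```bash
python3 pl.py "w 465 212 110 182.8 0 3 1" "c -41 80.5 120 90 0 11 1" "c -41 80.5 90 90 0 2 1"
```

```text
t 30.6 q6 -1.27 w 0.0237 case [-46.1 272.4] z 0.0209
[{"dx":0.037,"dy":-0.009,"dz":-0.297,"rx":0,"ry":0,"rz":0.001,"claw":1.0},{"dx":0.036,"dy":-0.009,"dz":-0.297,"rx":0,"ry":0,"rz":0.001,"claw":1.0},{"dx":0.036,"dy":-0.008,"dz":-0.297,"rx":0,"ry":0,"rz":0.001,"claw":1.0},{"dx":-0.013,"dy":-0.172,"dz":-0.009,"rx":0,"ry":0,"rz":0.091,"claw":1.0},{"dx":-0.037,"dy":-0.169,"dz":-0.009,"rx":0,"ry":0,"rz":0.091,"claw":1.0},{"dx":-0.061,"dy":-0.162,"dz":-0.009,"rx":0,"ry":0,"rz":0.091,"claw":1.0},{"dx":-0.084,"dy":-0.151,"dz":-0.009,"rx":0,"ry":0,"rz":0.091,"claw":1.0},{"dx":-0.104,"dy":-0.138,"dz":-0.009,"rx":0,"ry":0,"rz":0.091,"claw":1.0},{"dx":-0.123,"dy":-0.121,"dz":-0.009,"rx":0,"ry":0,"rz":0.091,"claw":1.0},{"dx":-0.139,"dy":-0.102,"dz":-0.009,"rx":0,"ry":0,"rz":0.091,"claw":1.0}]
[{"dx":-0.152,"dy":-0.081,"dz":-0.009,"rx":0,"ry":0,"rz":0.091,"claw":1.0},{"dx":-0.162,"dy":-0.059,"dz":-0.009,"rx":0,"ry":0,"rz":0.091,"claw":1.0},{"dx":-0.169,"dy":-0.035,"dz":-0.009,"rx":0,"ry":0,"rz":0.091,"claw":1.0},{"dx":-0.172,"dy":-0.01,"dz":-0.009,"rx":0,"ry":0,"rz":0.091,"claw":1.0},{"dx":0,"dy":0,"dz":0.15,"rx":0,"ry":0,"rz":0,"claw":1.0},{"dx":0,"dy":0,"dz":0.15,"rx":0,"ry":0,"rz":0,"claw":1.0}]
```

Request:
{"op": "step_arm", "data": {
  "plan": [
    {"dx":0.036,"dy":-0.009,"dz":-0.297,"rx":0,"ry":0,"rz":0,"claw":1},
    {"dx":0.036,"dy":-0.009,"dz":-0.297,"rx":0,"ry":0,"rz":0,"claw":1},
    {"dx":0.036,"dy":-0.009,"dz":-0.297,"rx":0,"ry":0,"rz":0,"claw":1},
    {"dx":-0.013,"dy":-0.172,"dz":-0.009,"rx":0,"ry":0,"rz":0.091,"claw":1},
    {"dx":-0.037,"dy":-0.169,"dz":-0.009,"rx":0,"ry":0,"rz":0.091,"claw":1},
    {"dx":-0.061,"dy":-0.162,"dz":-0.009,"rx":0,"ry":0,"rz":0.091,"claw":1},
    {"dx":-0.084,"dy":-0.151,"dz":-0.009,"rx":0,"ry":0,"rz":0.091,"claw":1},
    {"dx":-0.104,"dy":-0.138,"dz":-0.009,"rx":0,"ry":0,"rz":0.091,"claw":1},
    {"dx":-0.123,"dy":-0.121,"dz":-0.009,"rx":0,"ry":0,"rz":0.091,"claw":1},
    {"dx":-0.139,"dy":-0.102,"dz":-0.009,"rx":0,"ry":0,"rz":0.091,"claw":1}
  ]
}}

```text
time_s: 31.55
ee_pos: [0.4807, 0.0914, 0.1167]
eef_rot: [-3.138, 0.001, 2.188]
force: [1.1, -0.1, -0.6]
grip_width: 0.0239
grip_force: 30.0
```

Request:
{"op": "step_arm", "data": {
  "plan": [
    {"dx":-0.152,"dy":-0.081,"dz":-0.009,"rx":0,"ry":0,"rz":0.091,"claw":1},
    {"dx":-0.162,"dy":-0.059,"dz":-0.009,"rx":0,"ry":0,"rz":0.091,"claw":1},
    {"dx":-0.169,"dy":-0.035,"dz":-0.009,"rx":0,"ry":0,"rz":0.091,"claw":1},
    {"dx":-0.172,"dy":-0.01,"dz":-0.009,"rx":0,"ry":0,"rz":0.091,"claw":1},
    {"dx":0,"dy":0,"dz":0.15,"rx":0,"ry":0,"rz":0,"claw":1},
    {"dx":0,"dy":0,"dz":0.15,"rx":0,"ry":0,"rz":0,"claw":1},
    {"dx":0,"dy":0,"dz":0,"rx":0,"ry":0,"rz":0,"claw":1},
    {"dx":0,"dy":0,"dz":0,"rx":0,"ry":0,"rz":0,"claw":1}
  ]
}}

```text
time_s: 32.35
ee_pos: [0.4899, 0.0238, 0.0907]
eef_rot: [-3.139, 0.002, 1.622]
force: [0.1, -0.0, 0.1]
grip_width: 0.0238
grip_force: 30.0
```

```bash
python3 pl.py "c -41 80.5 31 90 0 5 1"; python3 - <<'E'
from h import *
p=cam('scene');cv2.imwrite('pics/s9.png',cv2.resize(p['img'][110:280,90:410,::-1],(800,425),interpolation=2))
E
```

```text
t 32.4 q6 -0.07 w 0.0238 case [-39.5  80.7] z 0.0907
[{"dx":0,"dy":-0.003,"dz":0.119,"rx":0,"ry":0,"rz":0.001,"claw":1.0},{"dx":0,"dy":-0.003,"dz":0.119,"rx":0,"ry":0,"rz":0.001,"claw":1.0},{"dx":0,"dy":-0.003,"dz":0.119,"rx":0,"ry":0,"rz":0.001,"claw":1.0},{"dx":0,"dy":-0.003,"dz":0.119,"rx":0,"ry":0,"rz":0.001,"claw":1.0},{"dx":0,"dy":-0.003,"dz":0.119,"rx":0,"ry":0,"rz":0.001,"claw":1.0}]
```

Request:
{"op": "step_arm", "data": {
  "plan": [
    {"dx":0,"dy":-0.003,"dz":0.119,"rx":0,"ry":0,"rz":0,"claw":1},
    {"dx":0,"dy":-0.003,"dz":0.119,"rx":0,"ry":0,"rz":0,"claw":1},
    {"dx":0,"dy":-0.003,"dz":0.119,"rx":0,"ry":0,"rz":0,"claw":1},
    {"dx":0,"dy":-0.003,"dz":0.119,"rx":0,"ry":0,"rz":0,"claw":1},
    {"dx":0,"dy":0,"dz":0.119,"rx":0,"ry":0,"rz":0,"claw":1},
    {"dx":0,"dy":0,"dz":0,"rx":0,"ry":0,"rz":0,"claw":1},
    {"dx":0,"dy":0,"dz":0,"rx":0,"ry":0,"rz":0,"claw":0.62},
    {"dx":0,"dy":0,"dz":0,"rx":0,"ry":0,"rz":0,"claw":0.62},
    {"dx":0,"dy":0,"dz":-0.4,"rx":0,"ry":0,"rz":0,"claw":0.62},
    {"dx":0,"dy":0,"dz":-0.4,"rx":0,"ry":0,"rz":0,"claw":0.62}
  ]
}}

```text
time_s: 33.4
ee_pos: [0.4882, 0.0237, 0.1116]
eef_rot: [-3.137, 0.002, 1.622]
force: [-0.3, 1.2, 0.6]
grip_width: 0.0357
grip_force: 0.0
```

```bash
python3 pl.py "w 487 430.5 100 186 0 12 .5" "w 487 430.5 80 186 0 1 .5"; python3 - <<'E'
from h import *
p=cam('top');gouges(p);incase(p)
E
```

```text
t 33.4 q6 -0.07 w 0.0357 case [-41.2  80.7] z 0.1116
[{"dx":0.339,"dy":0.016,"dz":0.009,"rx":0,"ry":0,"rz":-0.086,"claw":0.5},{"dx":0.333,"dy":0.062,"dz":0.009,"rx":0,"ry":0,"rz":-0.086,"claw":0.5},{"dx":0.322,"dy":0.106,"dz":0.009,"rx":0,"ry":0,"rz":-0.086,"claw":0.5},{"dx":0.305,"dy":0.149,"dz":0.009,"rx":0,"ry":0,"rz":-0.086,"claw":0.5},{"dx":0.282,"dy":0.189,"dz":0.009,"rx":0,"ry":0,"rz":-0.086,"claw":0.5},{"dx":0.254,"dy":0.225,"dz":0.009,"rx":0,"ry":0,"rz":-0.086,"claw":0.5},{"dx":0.221,"dy":0.257,"dz":0.009,"rx":0,"ry":0,"rz":-0.086,"claw":0.5},{"dx":0.184,"dy":0.284,"dz":0.009,"rx":0,"ry":0,"rz":-0.086,"claw":0.5},{"dx":0.144,"dy":0.307,"dz":0.009,"rx":0,"ry":0,"rz":-0.086,"claw":0.5},{"dx":0.102,"dy":0.323,"dz":0.009,"rx":0,"ry":0,"rz":-0.086,"claw":0.5}]
[{"dx":0.057,"dy":0.334,"dz":0.009,"rx":0,"ry":0,"rz":-0.086,"claw":0.5},{"dx":0.011,"dy":0.339,"dz":0.01,"rx":0,"ry":0,"rz":-0.086,"claw":0.5},{"dx":0,"dy":0,"dz":0.2,"rx":0,"ry":0,"rz":0,"claw":0.5}]
long_a 0.79 [311. 207.] handle [ 498.3 -161.2] size [18. 64.] blade ang 98.8 110
long_a 0.58 [310. 174.] handle [ 583.8 -157.6] size [14. 63.] blade ang 92.5 106
short_a 0.75 [100. 204.] handle [486.2 430.4] size [23. 61.] blade ang 4.5 188
near div [ 3.9 38.9 38.9] 3
  obj [array([-40.7, -66.5]), array([ 23.3, 138. ]), np.float64(0.1)] 31.0
far div [0. 0. 0.] 1
  obj [array([ 47.1, -70.1]), array([129.1,  24. ]), np.float64(88.9)] 31.0
```

Request:
{"op": "step_arm", "data": {
  "plan": [
    {"dx":0.339,"dy":0.016,"dz":0.009,"rx":0,"ry":0,"rz":-0.086,"claw":0.5},
    {"dx":0.333,"dy":0.062,"dz":0.009,"rx":0,"ry":0,"rz":-0.086,"claw":0.5},
    {"dx":0.322,"dy":0.106,"dz":0.009,"rx":0,"ry":0,"rz":-0.086,"claw":0.5},
    {"dx":0.305,"dy":0.149,"dz":0.009,"rx":0,"ry":0,"rz":-0.086,"claw":0.5},
    {"dx":0.282,"dy":0.189,"dz":0.009,"rx":0,"ry":0,"rz":-0.086,"claw":0.5},
    {"dx":0.254,"dy":0.225,"dz":0.009,"rx":0,"ry":0,"rz":-0.086,"claw":0.5},
    {"dx":0.221,"dy":0.257,"dz":0.009,"rx":0,"ry":0,"rz":-0.086,"claw":0.5},
    {"dx":0.184,"dy":0.284,"dz":0.009,"rx":0,"ry":0,"rz":-0.086,"claw":0.5},
    {"dx":0.144,"dy":0.307,"dz":0.009,"rx":0,"ry":0,"rz":-0.086,"claw":0.5},
    {"dx":0.102,"dy":0.323,"dz":0.009,"rx":0,"ry":0,"rz":-0.086,"claw":0.5}
  ]
}}

```text
time_s: 34.55
ee_pos: [0.4875, 0.3639, 0.0996]
eef_rot: [-3.138, -0.003, 2.978]
force: [0.5, 0.7, 0.1]
grip_width: 0.0473
grip_force: 0.0
```

Request:
{"op": "step_arm", "data": {
  "plan": [
    {"dx":0.057,"dy":0.334,"dz":0.009,"rx":0,"ry":0,"rz":-0.086,"claw":0.5},
    {"dx":0.011,"dy":0.339,"dz":0.01,"rx":0,"ry":0,"rz":-0.086,"claw":0.5},
    {"dx":0.03,"dy":0,"dz":0.2,"rx":0,"ry":0,"rz":0,"claw":0.5},
    {"dx":0,"dy":0,"dz":0,"rx":0,"ry":0,"rz":0,"claw":0.5},
    {"dx":0,"dy":0,"dz":0,"rx":0,"ry":0,"rz":0,"claw":0.5}
  ]
}}

```text
time_s: 35.05
ee_pos: [0.4848, 0.4295, 0.0781]
eef_rot: [-3.138, -0.004, -3.041]
force: [-0.3, 1.2, 0.1]
grip_width: 0.047
grip_force: 0.0
```

```bash
python3 pl.py "w 484 430.5 21 185.5 0 4 .5"; python3 - <<'E'
from h import *
p=cam('top');gouges(p);incase(p)
cv2.imwrite('pics/t10.png',cv2.resize(p['img'][90:245,60:365,::-1],(793,403),interpolation=2))
E
```

```text
t 35.0 q6 -1.00 w 0.0470 case [-28.3 486.4] z 0.0781
[{"dx":0.001,"dy":0.003,"dz":0.143,"rx":-0.001,"ry":-0.001,"rz":0.001,"claw":0.5},{"dx":0.001,"dy":0.003,"dz":0.143,"rx":-0.001,"ry":-0.001,"rz":0.001,"claw":0.5},{"dx":0.002,"dy":0.003,"dz":0.143,"rx":-0.001,"ry":-0.001,"rz":0.001,"claw":0.5},{"dx":0.002,"dy":0.003,"dz":0.143,"rx":-0.001,"ry":-0.001,"rz":0.001,"claw":0.5}]
long_a 0.76 [308. 181.] handle [ 564.9 -167.9] size [37. 63.] blade ang 92.9 122
long_a 0.65 [304. 208.] handle [ 498.  -161.7] size [16. 61.] blade ang 95.2 114
long_a 0.55 [422. 159.] handle [ 608.7 -369.8] size [ 5. 29.] blade ang -146.1 16
short_a 0.62 [102. 214.] handle [468.7 428.8] size [21. 26.] blade ang -173.1 87
short_a 0.38 [288. 124.] handle [796.1  69. ] size [ 5. 33.] blade ang -88.2 21
near div [36.9 41.7 46.4] 89
  obj [array([-40.3, -53.7]), array([163.8,  24.2]), np.float64(89.9)] 31.0
  obj [array([-41.2,  95. ]), array([22.8, 81.7]), np.float64(0.2)] 31.0
far div [36.6 40.4 45.4] 89
  obj [array([ 35.7, -58.5]), array([ 25.2, 158.3]), np.float64(2.0)] 31.0
```

View pics/t10.png

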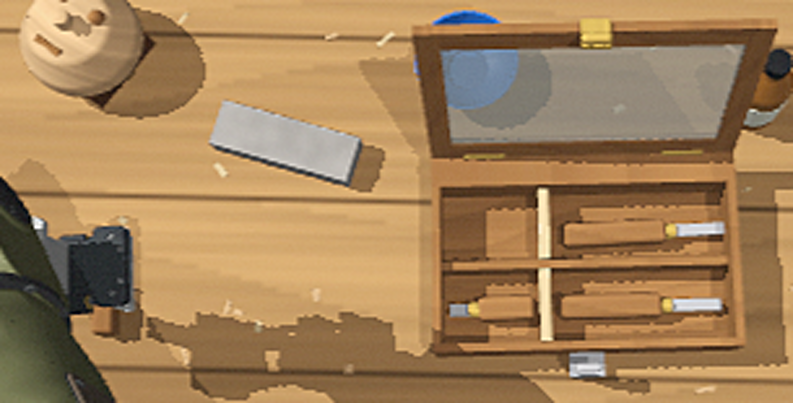

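The near lane is packed: short at (495,310), long at (640,305). The far long gouge was nudged slightly to (640,232) but still lies flat in its bay. The gripper is over the last short gouge, about (100,310).

Request:
{"op": "step_arm", "data": {
  "plan": [
    {"dx":0.001,"dy":0.003,"dz":0.143,"rx":0,"ry":0,"rz":0,"claw":0.5},
    {"dx":0.001,"dy":0.003,"dz":0.143,"rx":0,"ry":0,"rz":0,"claw":0.5},
    {"dx":0.001,"dy":0.003,"dz":0.143,"rx":0,"ry":0,"rz":0,"claw":0.5},
    {"dx":0,"dy":0,"dz":0.143,"rx":0,"ry":0,"rz":0,"claw":0.5},
    {"dx":0,"dy":0,"dz":0,"rx":0,"ry":0,"rz":0,"claw":0.5},
    {"dx":0,"dy":0,"dz":0,"rx":0,"ry":0,"rz":0,"claw":1},
    {"dx":0,"dy":0,"dz":0,"rx":0,"ry":0,"rz":0,"claw":1},
    {"dx":0,"dy":0,"dz":0,"rx":0,"ry":0,"rz":0,"claw":1},
    {"dx":0,"dy":0,"dz":0,"rx":0,"ry":0,"rz":0,"claw":1}
  ]
}}

```text
time_s: 36.1
ee_pos: [0.4848, 0.4312, 0.0225]
eef_rot: [-3.14, -0.002, -3.04]
force: [0.2, -0.3, 1.9]
grip_width: 0.0236
grip_force: 29.9
```

```bash
python3 pl.py "w 484 425 110 185.5 0 3 1" "c -20 150 140 90 0 11 1" "c 38 109.5 120 90 -20 4 1"
```

```text
t 36.1 q6 -1.00 w 0.0236 case [-28.2 488. ] z 0.0225
[{"dx":0.005,"dy":-0.021,"dz":-0.292,"rx":0,"ry":0,"rz":0.001,"claw":1.0},{"dx":0.005,"dy":-0.02,"dz":-0.292,"rx":0,"ry":0,"rz":0.001,"claw":1.0},{"dx":0.005,"dy":-0.02,"dz":-0.292,"rx":0,"ry":0,"rz":0.001,"claw":1.0},{"dx":0.008,"dy":-0.302,"dz":-0.027,"rx":0,"ry":0,"rz":0.094,"claw":1.0},{"dx":-0.036,"dy":-0.3,"dz":-0.027,"rx":0,"ry":0,"rz":0.094,"claw":1.0},{"dx":-0.08,"dy":-0.291,"dz":-0.027,"rx":0,"ry":0,"rz":0.094,"claw":1.0},{"dx":-0.122,"dy":-0.276,"dz":-0.027,"rx":0,"ry":0,"rz":0.094,"claw":1.0},{"dx":-0.161,"dy":-0.255,"dz":-0.027,"rx":0,"ry":0,"rz":0.094,"claw":1.0},{"dx":-0.197,"dy":-0.229,"dz":-0.027,"rx":0,"ry":0,"rz":0.094,"claw":1.0},{"dx":-0.229,"dy":-0.197,"dz":-0.027,"rx":0,"ry":0,"rz":0.094,"claw":1.0}]
[{"dx":-0.255,"dy":-0.161,"dz":-0.027,"rx":0,"ry":0,"rz":0.094,"claw":1.0},{"dx":-0.276,"dy":-0.122,"dz":-0.027,"rx":0,"ry":0,"rz":0.094,"claw":1.0},{"dx":-0.291,"dy":-0.08,"dz":-0.027,"rx":0,"ry":0,"rz":0.094,"claw":1.0},{"dx":-0.3,"dy":-0.036,"dz":-0.027,"rx":0,"ry":0,"rz":0.094,"claw":1.0},{"dx":-0.101,"dy":0.145,"dz":0.05,"rx":-0.056,"ry":0,"rz":0,"claw":1.0},{"dx":-0.101,"dy":0.14,"dz":0.062,"rx":-0.056,"ry":0,"rz":0,"claw":1.0},{"dx":-0.101,"dy":0.134,"dz":0.074,"rx":-0.056,"ry":0,"rz":0,"claw":1.0},{"dx":-0.101,"dy":0.127,"dz":0.086,"rx":-0.056,"ry":0,"rz":0,"claw":1.0}]
```

Request:
{"op": "step_arm", "data": {
  "plan": [
    {"dx":0.005,"dy":-0.02,"dz":-0.292,"rx":0,"ry":0,"rz":0,"claw":1},
    {"dx":0.005,"dy":-0.02,"dz":-0.292,"rx":0,"ry":0,"rz":0,"claw":1},
    {"dx":0.005,"dy":-0.02,"dz":-0.292,"rx":0,"ry":0,"rz":0,"claw":1},
    {"dx":0.008,"dy":-0.302,"dz":-0.027,"rx":0,"ry":0,"rz":0.094,"claw":1},
    {"dx":-0.036,"dy":-0.3,"dz":-0.027,"rx":0,"ry":0,"rz":0.094,"claw":1},
    {"dx":-0.08,"dy":-0.291,"dz":-0.027,"rx":0,"ry":0,"rz":0.094,"claw":1},
    {"dx":-0.122,"dy":-0.276,"dz":-0.027,"rx":0,"ry":0,"rz":0.094,"claw":1},
    {"dx":-0.161,"dy":-0.255,"dz":-0.027,"rx":0,"ry":0,"rz":0.094,"claw":1},
    {"dx":-0.197,"dy":-0.229,"dz":-0.027,"rx":0,"ry":0,"rz":0.094,"claw":1},
    {"dx":-0.229,"dy":-0.197,"dz":-0.027,"rx":0,"ry":0,"rz":0.094,"claw":1}
  ]
}}

```text
time_s: 37.1
ee_pos: [0.4996, 0.2131, 0.1292]
eef_rot: [-3.139, 0.001, 2.203]
force: [0.8, -0.1, -0.4]
grip_width: 0.0239
grip_force: 29.9
```

Request:
{"op": "step_arm", "data": {
  "plan": [
    {"dx":-0.255,"dy":-0.161,"dz":-0.027,"rx":0,"ry":0,"rz":0.094,"claw":1},
    {"dx":-0.276,"dy":-0.122,"dz":-0.027,"rx":0,"ry":0,"rz":0.094,"claw":1},
    {"dx":-0.291,"dy":-0.08,"dz":-0.027,"rx":0,"ry":0,"rz":0.094,"claw":1},
    {"dx":-0.3,"dy":-0.036,"dz":-0.027,"rx":0,"ry":0,"rz":0.094,"claw":1},
    {"dx":-0.101,"dy":0.145,"dz":0.05,"rx":-0.056,"ry":0,"rz":0,"claw":1},
    {"dx":-0.101,"dy":0.14,"dz":0.062,"rx":-0.056,"ry":0,"rz":0,"claw":1},
    {"dx":-0.101,"dy":0.134,"dz":0.074,"rx":-0.056,"ry":0,"rz":0,"claw":1},
    {"dx":-0.101,"dy":0.127,"dz":0.086,"rx":-0.056,"ry":0,"rz":0,"claw":1},
    {"dx":0,"dy":0,"dz":0,"rx":0,"ry":0,"rz":0,"claw":1},
    {"dx":0,"dy":0,"dz":0,"rx":0,"ry":0,"rz":0,"claw":1}
  ]
}}

```text
time_s: 38.1
ee_pos: [0.5682, 0.0564, 0.1202]
eef_rot: [2.794, 0.002, 1.618]
force: [0.1, 0.4, -0.9]
grip_width: 0.0239
grip_force: 29.9
```

```bash
python3 pl.py "c 38 108 37 90 -20 6 1"; python3 - <<'E'
from h import *
p=cam('scene');cv2.imwrite('pics/s11.png',cv2.resize(p['img'][110:280,90:410,::-1],(800,425),interpolation=2))
E
```

```text
t 38.1 q6 -0.02 w 0.0239 case [ 40.1 110.2] z 0.1202
[{"dx":-0.003,"dy":-0.05,"dz":0.129,"rx":0,"ry":0,"rz":0.001,"claw":1.0},{"dx":-0.003,"dy":-0.05,"dz":0.129,"rx":0,"ry":0,"rz":0.001,"claw":1.0},{"dx":-0.003,"dy":-0.051,"dz":0.129,"rx":0,"ry":0,"rz":0.001,"claw":1.0},{"dx":-0.003,"dy":-0.051,"dz":0.129,"rx":0,"ry":0,"rz":0.001,"claw":1.0},{"dx":-0.004,"dy":-0.051,"dz":0.129,"rx":0,"ry":0,"rz":0.001,"claw":1.0},{"dx":-0.004,"dy":-0.051,"dz":0.129,"rx":0,"ry":0,"rz":0.001,"claw":1.0}]
```

View pics/s11.png

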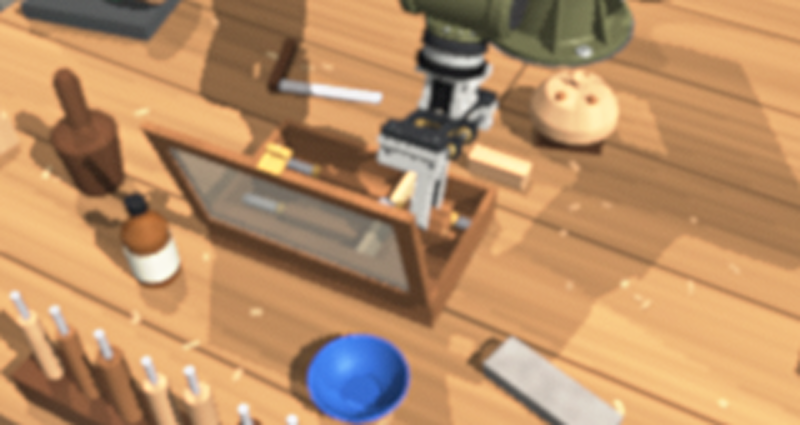

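The short gouge is held above the far lane's left bay, at about (440,215). Lowering.

Request:
{"op": "step_arm", "data": {
  "plan": [
    {"dx":-0.003,"dy":-0.051,"dz":0.129,"rx":0,"ry":0,"rz":0,"claw":1},
    {"dx":-0.003,"dy":-0.051,"dz":0.129,"rx":0,"ry":0,"rz":0,"claw":1},
    {"dx":-0.003,"dy":-0.051,"dz":0.129,"rx":0,"ry":0,"rz":0,"claw":1},
    {"dx":-0.003,"dy":-0.051,"dz":0.129,"rx":0,"ry":0,"rz":0,"claw":1},
    {"dx":-0.003,"dy":-0.051,"dz":0.129,"rx":0,"ry":0,"rz":0,"claw":1},
    {"dx":-0.003,"dy":-0.051,"dz":0.129,"rx":0,"ry":0,"rz":0,"claw":1},
    {"dx":0,"dy":0,"dz":0,"rx":0,"ry":0,"rz":0,"claw":1},
    {"dx":0,"dy":0,"dz":0,"rx":0,"ry":0,"rz":0,"claw":1}
  ]
}}

```text
time_s: 38.95
ee_pos: [0.5666, 0.0546, 0.0373]
eef_rot: [2.793, 0.002, 1.619]
force: [0.6, -0.4, -0.5]
grip_width: 0.0237
grip_force: 29.9
```

Request:
{"op": "step_arm", "data": {
  "plan": [
    {"dx":0,"dy":0,"dz":0,"rx":0,"ry":0,"rz":0,"claw":0.62},
    {"dx":0,"dy":0,"dz":0,"rx":0,"ry":0,"rz":0,"claw":0.62},
    {"dx":0,"dy":0,"dz":0,"rx":0,"ry":0,"rz":0,"claw":0.62},
    {"dx":0,"dy":0.066,"dz":-0.2,"rx":0,"ry":0,"rz":0,"claw":0.6},
    {"dx":0,"dy":0.066,"dz":-0.2,"rx":0,"ry":0,"rz":0,"claw":0.6},
    {"dx":0,"dy":-0.016,"dz":-0.22,"rx":0.056,"ry":0,"rz":0,"claw":0.6},
    {"dx":0,"dy":-0.2,"dz":-0.2,"rx":0.056,"ry":0,"rz":0,"claw":0.6},
    {"dx":0,"dy":-0.4,"dz":-0.2,"rx":0.056,"ry":0,"rz":0,"claw":0.8},
    {"dx":0,"dy":-0.4,"dz":-0.2,"rx":0.056,"ry":0,"rz":0,"claw":1},
    {"dx":0,"dy":-0.4,"dz":0,"rx":0,"ry":0,"rz":0,"claw":1}
  ]
}}

```text
time_s: 39.95
ee_pos: [0.4074, 0.0467, 0.1444]
eef_rot: [-3.14, 0.002, 1.619]
force: [0.1, -0.5, 0.7]
grip_width: 0.0175
grip_force: 0.0
```

```bash
python3 pl.py; python3 - <<'E'
from h import *
p=cam('top');gouges(p);incase(p)
cv2.imwrite('pics/t12.png',cv2.resize(p['img'][90:290,60:445,::-1],(793,412),interpolation=2))
E
```

```text
t 40.0 q6 -0.02 w 0.0175 case [-121.  107.] z 0.1444
long_a 0.87 [308. 180.] handle [ 570.4 -167.8] size [31. 63.] blade ang 92.1 121
long_a 0.57 [305. 208.] handle [ 498.2 -160.5] size [16. 64.] blade ang 95.7 110
long_a 0.57 [288. 166.] handle [ 570.4 -167.8] size [31. 63.] blade ang 92.1 121
short_a 0.62 [249. 178.] handle [577.  19.] size [14. 30.] blade ang 94.9 55
near div [38.5 41.3 46.4] 25
  obj [array([-40.6, -47.2]), array([150.9,  24.1]), np.float64(89.8)] 31.0
far div [36.7 40.4 45.3] 89
  obj [array([45.5, 97.7]), array([80. , 21.8]), np.float64(89.0)] 31.0
  obj [array([ 35.9, -58.4]), array([ 24.8, 158. ]), np.float64(2.3)] 31.0
```

View pics/t12.png

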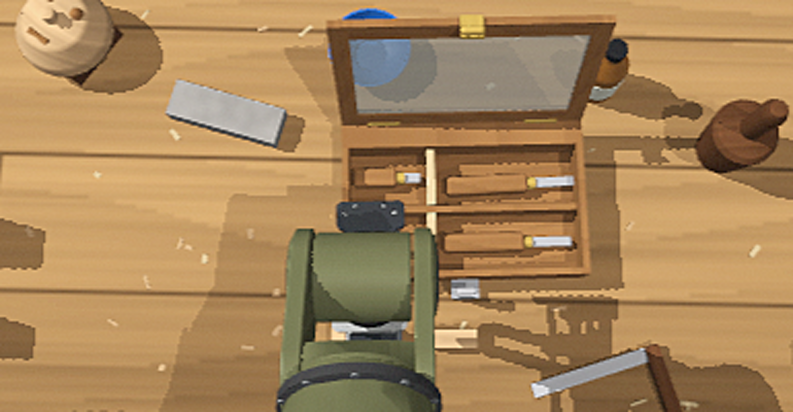

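All four gouges lie in their bays: shorts at left, longs at right with their dividers between. The stone, dish, oil and mallet are unmoved. Now the lid.

```bash
python3 pl.py "c -100 0 310 90 0 5 1" "c 210 0 310 90 0 8 1" "c 210 0 237 90 0 3 1"; python3 - <<'E'
import numpy as np
for f in np.arange(1.55,-.01,-.1):
    r=.188;print('%.2f'%f, np.round([(.109-r*np.cos(f)+.01*np.sin(f)+.0125)*1000,(.053+r*np.sin(f)+.01*np.cos(f)+.017)*1000]))
E
```

```text
t 40.1 q6 -0.02 w 0.0048 case [-122.   107.1] z 0.1431
[{"dx":-0.215,"dy":0.042,"dz":-0.333,"rx":0,"ry":0,"rz":0.001,"claw":1.0},{"dx":-0.215,"dy":0.042,"dz":-0.333,"rx":0,"ry":0,"rz":0.001,"claw":1.0},{"dx":-0.215,"dy":0.043,"dz":-0.333,"rx":0,"ry":0,"rz":0.001,"claw":1.0},{"dx":-0.215,"dy":0.043,"dz":-0.334,"rx":0,"ry":0,"rz":0.001,"claw":1.0},{"dx":-0.214,"dy":0.044,"dz":-0.334,"rx":0,"ry":0,"rz":0.001,"claw":1.0},{"dx":0,"dy":0.388,"dz":0,"rx":0,"ry":0,"rz":0,"claw":1.0},{"dx":0,"dy":0.388,"dz":0,"rx":0,"ry":0,"rz":0,"claw":1.0},{"dx":0,"dy":0.388,"dz":0,"rx":0,"ry":0,"rz":0,"claw":1.0},{"dx":0,"dy":0.388,"dz":0,"rx":0,"ry":0,"rz":0,"claw":1.0},{"dx":0,"dy":0.388,"dz":0,"rx":0,"ry":0,"rz":0,"claw":1.0}]
[{"dx":0,"dy":0.388,"dz":0,"rx":0,"ry":0,"rz":0,"claw":1.0},{"dx":0,"dy":0.388,"dz":0,"rx":0,"ry":0,"rz":0,"claw":1.0},{"dx":0,"dy":0.388,"dz":0,"rx":0,"ry":0,"rz":0,"claw":1.0},{"dx":0,"dy":0,"dz":0.243,"rx":0,"ry":0,"rz":0,"claw":1.0},{"dx":0,"dy":0,"dz":0.243,"rx":0,"ry":0,"rz":0,"claw":1.0},{"dx":0,"dy":0,"dz":0.243,"rx":0,"ry":0,"rz":0,"claw":1.0}]
1.55 [128. 258.]
1.45 [109. 258.]
1.35 [ 90. 256.]
1.25 [ 72. 252.]
1.15 [ 54. 246.]
1.05 [ 37. 238.]
0.95 [ 20. 229.]
0.85 [  5. 218.]
0.75 [ -9. 205.]
0.65 [-22. 192.]
0.55 [-34. 177.]
0.45 [-43. 161.]
0.35 [-52. 144.]
0.25 [-58. 126.]
0.15 [-63. 108.]
0.05 [-66.  89.]
```

Request:
{"op": "step_arm", "data": {
  "plan": [
    {"dx":-0.215,"dy":0.042,"dz":-0.333,"rx":0,"ry":0,"rz":0,"claw":1},
    {"dx":-0.215,"dy":0.042,"dz":-0.333,"rx":0,"ry":0,"rz":0,"claw":1},
    {"dx":-0.215,"dy":0.042,"dz":-0.333,"rx":0,"ry":0,"rz":0,"claw":1},
    {"dx":-0.215,"dy":0.042,"dz":-0.333,"rx":0,"ry":0,"rz":0,"claw":1},
    {"dx":-0.215,"dy":0.042,"dz":-0.333,"rx":0,"ry":0,"rz":0,"claw":1},
    {"dx":0,"dy":0.388,"dz":0,"rx":0,"ry":0,"rz":0,"claw":1},
    {"dx":0,"dy":0.388,"dz":0,"rx":0,"ry":0,"rz":0,"claw":1},
    {"dx":0,"dy":0.388,"dz":0,"rx":0,"ry":0,"rz":0,"claw":1},
    {"dx":0,"dy":0.388,"dz":0,"rx":0,"ry":0,"rz":0,"claw":1},
    {"dx":0,"dy":0.388,"dz":0,"rx":0,"ry":0,"rz":0,"claw":1}
  ]
}}

```text
time_s: 41.1
ee_pos: [0.6298, -0.0498, 0.3084]
eef_rot: [-3.14, 0.002, 1.619]
force: [-0.4, -0.5, -0.2]
grip_width: 0.0003
grip_force: 0.0
```

Request:
{"op": "step_arm", "data": {
  "plan": [
    {"dx":0,"dy":0.388,"dz":0,"rx":0,"ry":0,"rz":0,"claw":1},
    {"dx":0,"dy":0.388,"dz":0,"rx":0,"ry":0,"rz":0,"claw":1},
    {"dx":0,"dy":0.388,"dz":0,"rx":0,"ry":0,"rz":0,"claw":1},
    {"dx":0,"dy":0,"dz":0,"rx":0,"ry":0,"rz":0,"claw":1},
    {"dx":0,"dy":0,"dz":0,"rx":0,"ry":0,"rz":0,"claw":1}
  ]
}}

```text
time_s: 41.6
ee_pos: [0.7405, -0.0446, 0.3065]
eef_rot: [-3.137, 0.002, 1.619]
force: [0.0, -0.2, -0.2]
grip_width: 0.0005
grip_force: 0.0
```

```bash
python3 pl.py "c 210 0 237 90 0 3 1" "c 125 0 240 90 0 6 1"; python3 - <<'E'
from h import *
p=cam('scene');cv2.imwrite('pics/s13.png',cv2.resize(p['img'][60:280,90:410,::-1],(800,550),interpolation=2))
E
```

```text
t 41.6 q6 -0.16 w 0.0005 case [208.1   2.3] z 0.3065
[{"dx":-0.007,"dy":0.007,"dz":0.232,"rx":-0.001,"ry":0,"rz":0.002,"claw":1.0},{"dx":-0.007,"dy":0.007,"dz":0.232,"rx":-0.001,"ry":0,"rz":0.002,"claw":1.0},{"dx":-0.008,"dy":0.007,"dz":0.232,"rx":-0.001,"ry":0,"rz":0.002,"claw":1.0},{"dx":0,"dy":-0.142,"dz":-0.005,"rx":0,"ry":0,"rz":0,"claw":1.0},{"dx":0,"dy":-0.142,"dz":-0.005,"rx":0,"ry":0,"rz":0,"claw":1.0},{"dx":0,"dy":-0.142,"dz":-0.005,"rx":0,"ry":0,"rz":0,"claw":1.0},{"dx":0,"dy":-0.142,"dz":-0.005,"rx":0,"ry":0,"rz":0,"claw":1.0},{"dx":0,"dy":-0.142,"dz":-0.005,"rx":0,"ry":0,"rz":0,"claw":1.0},{"dx":0,"dy":-0.142,"dz":-0.005,"rx":0,"ry":0,"rz":0,"claw":1.0}]
```

View pics/s13.png

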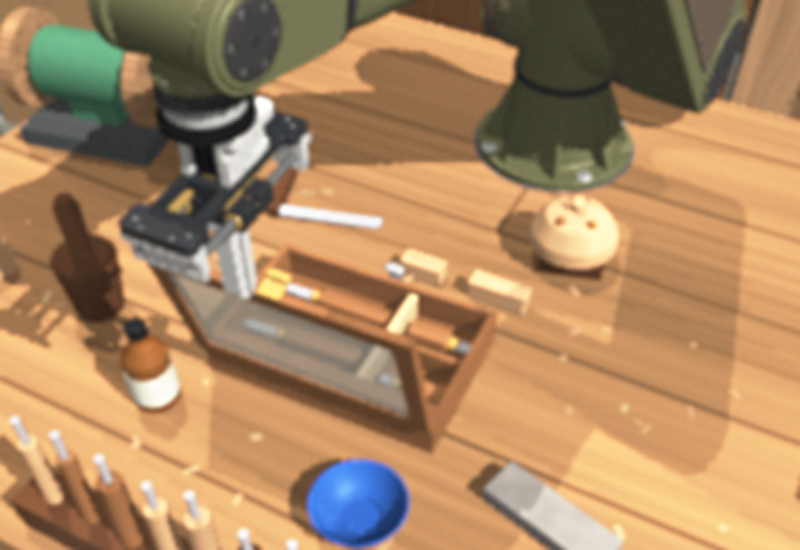

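The closed fingers hang above and behind the lid, tip at about (240,295). The brown patch by the stone at (485,480) is its shadow. Descend, then push along the arc.

Request:
{"op": "step_arm", "data": {
  "plan": [
    {"dx":0,"dy":0,"dz":0.232,"rx":0,"ry":0,"rz":0,"claw":1},
    {"dx":0,"dy":0,"dz":0.232,"rx":0,"ry":0,"rz":0,"claw":1},
    {"dx":0,"dy":0,"dz":0.232,"rx":0,"ry":0,"rz":0,"claw":1},
    {"dx":0,"dy":-0.142,"dz":-0.005,"rx":0,"ry":0,"rz":0,"claw":1},
    {"dx":0,"dy":-0.142,"dz":-0.005,"rx":0,"ry":0,"rz":0,"claw":1},
    {"dx":0,"dy":-0.142,"dz":-0.005,"rx":0,"ry":0,"rz":0,"claw":1},
    {"dx":0,"dy":-0.142,"dz":-0.005,"rx":0,"ry":0,"rz":0,"claw":1},
    {"dx":0,"dy":-0.142,"dz":-0.005,"rx":0,"ry":0,"rz":0,"claw":1},
    {"dx":0,"dy":-0.142,"dz":-0.005,"rx":0,"ry":0,"rz":0,"claw":1}
  ]
}}

```text
time_s: 42.55
ee_pos: [0.6535, -0.0489, 0.2447]
eef_rot: [3.14, 0.003, 1.619]
force: [2.7, -0.2, 0.2]
grip_width: 0.0003
grip_force: 1.3
```

```bash
python3 pl.py "c 100 0 244 90 0 2 1" "c 72 0 246 90 0 2 1"  "c 54 0 243 90 0 2 1" "c 37 0 237 90 0 2 1" "c 20 0 228 90 0 2 1" "c 5 0 217 90 0 2 1" "c -9 0 205 90 0 2 1" "c -22 0 191 90 0 2 1" "c -34 0 176 90 0 2 1" "c -43 0 160 90 0 2 1"
```

```text
t 42.5 q6 -0.18 w 0.0003 case [121.    1.6] z 0.2447
[{"dx":-0.007,"dy":-0.105,"dz":0.004,"rx":0.001,"ry":0.001,"rz":0.002,"claw":1.0},{"dx":-0.008,"dy":-0.105,"dz":0.004,"rx":0.001,"ry":0.001,"rz":0.002,"claw":1.0},{"dx":0,"dy":-0.14,"dz":-0.01,"rx":0,"ry":0,"rz":0,"claw":1.0},{"dx":0,"dy":-0.14,"dz":-0.01,"rx":0,"ry":0,"rz":0,"claw":1.0},{"dx":0,"dy":-0.09,"dz":0.015,"rx":0,"ry":0,"rz":0,"claw":1.0},{"dx":0,"dy":-0.09,"dz":0.015,"rx":0,"ry":0,"rz":0,"claw":1.0},{"dx":0,"dy":-0.085,"dz":0.03,"rx":0,"ry":0,"rz":0,"claw":1.0},{"dx":0,"dy":-0.085,"dz":0.03,"rx":0,"ry":0,"rz":0,"claw":1.0},{"dx":0,"dy":-0.085,"dz":0.045,"rx":0,"ry":0,"rz":0,"claw":1.0},{"dx":0,"dy":-0.085,"dz":0.045,"rx":0,"ry":0,"rz":0,"claw":1.0}]
[{"dx":0,"dy":-0.075,"dz":0.055,"rx":0,"ry":0,"rz":0,"claw":1.0},{"dx":0,"dy":-0.075,"dz":0.055,"rx":0,"ry":0,"rz":0,"claw":1.0},{"dx":0,"dy":-0.07,"dz":0.06,"rx":0,"ry":0,"rz":0,"claw":1.0},{"dx":0,"dy":-0.07,"dz":0.06,"rx":0,"ry":0,"rz":0,"claw":1.0},{"dx":0,"dy":-0.065,"dz":0.07,"rx":0,"ry":0,"rz":0,"claw":1.0},{"dx":0,"dy":-0.065,"dz":0.07,"rx":0,"ry":0,"rz":0,"claw":1.0},{"dx":0,"dy":-0.06,"dz":0.075,"rx":0,"ry":0,"rz":0,"claw":1.0},{"dx":0,"dy":-0.06,"dz":0.075,"rx":0,"ry":0,"rz":0,"claw":1.0},{"dx":0,"dy":-0.045,"dz":0.08,"rx":0,"ry":0,"rz":0,"claw":1.0},{"dx":0,"dy":-0.045,"dz":0.08,"rx":0,"ry":0,"rz":0,"claw":1.0}]
```

Contact at 2.7 N. I follow the arc.

Request:
{"op": "step_arm", "data": {
  "plan": [
    {"dx":0,"dy":-0.105,"dz":0,"rx":0,"ry":0,"rz":0,"claw":1},
    {"dx":0,"dy":-0.105,"dz":0,"rx":0,"ry":0,"rz":0,"claw":1},
    {"dx":0,"dy":-0.14,"dz":-0.01,"rx":0,"ry":0,"rz":0,"claw":1},
    {"dx":0,"dy":-0.14,"dz":-0.01,"rx":0,"ry":0,"rz":0,"claw":1},
    {"dx":0,"dy":-0.09,"dz":0.015,"rx":0,"ry":0,"rz":0,"claw":1},
    {"dx":0,"dy":-0.09,"dz":0.015,"rx":0,"ry":0,"rz":0,"claw":1},
    {"dx":0,"dy":-0.085,"dz":0.03,"rx":0,"ry":0,"rz":0,"claw":1},
    {"dx":0,"dy":-0.085,"dz":0.03,"rx":0,"ry":0,"rz":0,"claw":1},
    {"dx":0,"dy":-0.085,"dz":0.045,"rx":0,"ry":0,"rz":0,"claw":1},
    {"dx":0,"dy":-0.085,"dz":0.045,"rx":0,"ry":0,"rz":0,"claw":1}
  ]
}}

```text
time_s: 43.55
ee_pos: [0.5527, -0.0537, 0.2276]
eef_rot: [-3.141, 0.003, 1.619]
force: [1.5, 0.4, -0.6]
grip_width: 0.0004
grip_force: 0.7
```

Request:
{"op": "step_arm", "data": {
  "plan": [
    {"dx":0,"dy":-0.075,"dz":0.055,"rx":0,"ry":0,"rz":0,"claw":1},
    {"dx":0,"dy":-0.075,"dz":0.055,"rx":0,"ry":0,"rz":0,"claw":1},
    {"dx":0,"dy":-0.07,"dz":0.06,"rx":0,"ry":0,"rz":0,"claw":1},
    {"dx":0,"dy":-0.07,"dz":0.06,"rx":0,"ry":0,"rz":0,"claw":1},
    {"dx":0,"dy":-0.065,"dz":0.07,"rx":0,"ry":0,"rz":0,"claw":1},
    {"dx":0,"dy":-0.065,"dz":0.07,"rx":0,"ry":0,"rz":0,"claw":1}
  ]
}}

```text
time_s: 44.15
ee_pos: [0.5111, -0.0558, 0.189]
eef_rot: [-3.139, 0.002, 1.619]
force: [1.2, 0.5, 1.9]
grip_width: 0.0004
grip_force: 0.7
```

```bash
python3 pl.py "c -34 0 176 90 0 2 1" "c -45 0 158 90 0 2 1" "c -56 0 140 90 0 2 1" "c -65 0 122 90 0 2 1" "c -72 0 103 90 0 2 1"; python3 - <<'E'
from h import *
p=cam('scene');cv2.imwrite('pics/s14.png',cv2.resize(p['img'][60:280,90:410,::-1],(800,550),interpolation=2))
E
```

```text
t 44.1 q6 -0.23 w 0.0004 case [-21.5   0.4] z 0.1890
[{"dx":-0.001,"dy":-0.062,"dz":0.065,"rx":-0.001,"ry":0.001,"rz":0.002,"claw":1.0},{"dx":-0.001,"dy":-0.062,"dz":0.065,"rx":-0.001,"ry":0.001,"rz":0.002,"claw":1.0},{"dx":0,"dy":-0.055,"dz":0.09,"rx":0,"ry":0,"rz":0,"claw":1.0},{"dx":0,"dy":-0.055,"dz":0.09,"rx":0,"ry":0,"rz":0,"claw":1.0},{"dx":0,"dy":-0.055,"dz":0.09,"rx":0,"ry":0,"rz":0,"claw":1.0},{"dx":0,"dy":-0.055,"dz":0.09,"rx":0,"ry":0,"rz":0,"claw":1.0},{"dx":0,"dy":-0.045,"dz":0.09,"rx":0,"ry":0,"rz":0,"claw":1.0},{"dx":0,"dy":-0.045,"dz":0.09,"rx":0,"ry":0,"rz":0,"claw":1.0},{"dx":0,"dy":-0.035,"dz":0.095,"rx":0,"ry":0,"rz":0,"claw":1.0},{"dx":0,"dy":-0.035,"dz":0.095,"rx":0,"ry":0,"rz":0,"claw":1.0}]
```

View pics/s14.png

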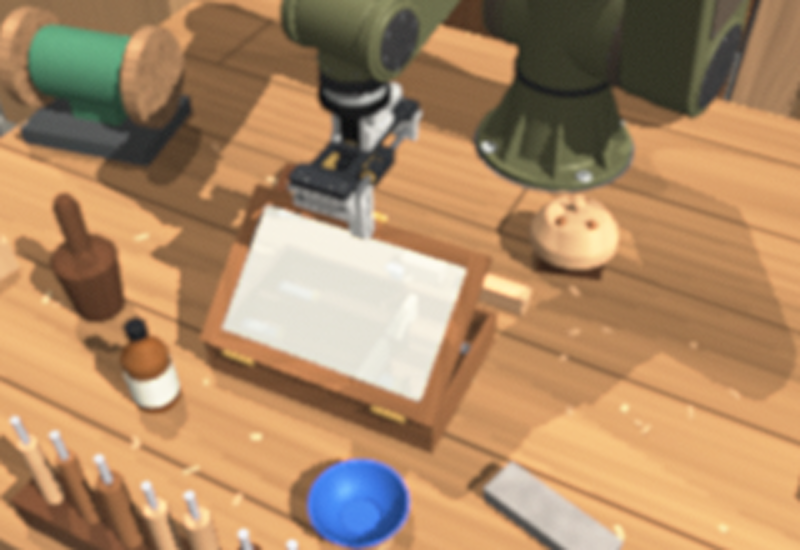

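The lid is part-way down, at about 0.65 rad, with the fingertips at (365,235) on its front frame. Continuing along the arc.

Request:
{"op": "step_arm", "data": {
  "plan": [
    {"dx":0,"dy":-0.062,"dz":0.065,"rx":0,"ry":0,"rz":0,"claw":1},
    {"dx":0,"dy":-0.062,"dz":0.065,"rx":0,"ry":0,"rz":0,"claw":1},
    {"dx":0,"dy":-0.055,"dz":0.09,"rx":0,"ry":0,"rz":0,"claw":1},
    {"dx":0,"dy":-0.055,"dz":0.09,"rx":0,"ry":0,"rz":0,"claw":1},
    {"dx":0,"dy":-0.055,"dz":0.09,"rx":0,"ry":0,"rz":0,"claw":1},
    {"dx":0,"dy":-0.055,"dz":0.09,"rx":0,"ry":0,"rz":0,"claw":1},
    {"dx":0,"dy":-0.045,"dz":0.09,"rx":0,"ry":0,"rz":0,"claw":1},
    {"dx":0,"dy":-0.045,"dz":0.09,"rx":0,"ry":0,"rz":0,"claw":1},
    {"dx":0,"dy":-0.035,"dz":0.095,"rx":0,"ry":0,"rz":0,"claw":1},
    {"dx":0,"dy":-0.035,"dz":0.095,"rx":0,"ry":0,"rz":0,"claw":1}
  ]
}}

```text
time_s: 45.2
ee_pos: [0.4609, -0.0584, 0.103]
eef_rot: [-3.139, 0.002, 1.619]
force: [1.3, 0.3, 0.7]
grip_width: 0.0003
grip_force: 0.4
```

```bash
python3 pl.py "c -80 0 80 90 0 6 1"
```

```text
t 45.2 q6 -0.25 w 0.0003 case [-71.8  -0.3] z 0.1030
[{"dx":0.001,"dy":-0.014,"dz":0.038,"rx":0,"ry":0,"rz":0.001,"claw":1.0},{"dx":0.001,"dy":-0.014,"dz":0.038,"rx":0,"ry":0,"rz":0.001,"claw":1.0},{"dx":0.001,"dy":-0.014,"dz":0.038,"rx":0,"ry":0,"rz":0.001,"claw":1.0},{"dx":0.001,"dy":-0.014,"dz":0.038,"rx":0,"ry":0,"rz":0.001,"claw":1.0},{"dx":0.001,"dy":-0.014,"dz":0.038,"rx":0,"ry":0,"rz":0.001,"claw":1.0},{"dx":0,"dy":-0.014,"dz":0.038,"rx":0,"ry":0,"rz":0.001,"claw":1.0}]
```

Request:
{"op": "step_arm", "data": {
  "plan": [
    {"dx":0,"dy":-0.02,"dz":0.04,"rx":0,"ry":0,"rz":0,"claw":1},
    {"dx":0,"dy":-0.02,"dz":0.04,"rx":0,"ry":0,"rz":0,"claw":1},
    {"dx":0,"dy":-0.02,"dz":0.04,"rx":0,"ry":0,"rz":0,"claw":1},
    {"dx":0,"dy":-0.02,"dz":0.04,"rx":0,"ry":0,"rz":0,"claw":1},
    {"dx":0,"dy":0,"dz":0.03,"rx":0,"ry":0,"rz":0,"claw":1},
    {"dx":0,"dy":0,"dz":0.03,"rx":0,"ry":0,"rz":0,"claw":1},
    {"dx":0,"dy":0,"dz":0,"rx":0,"ry":0,"rz":0,"claw":1}
  ]
}}

```text
time_s: 45.9
ee_pos: [0.453, -0.0589, 0.0818]
eef_rot: [-3.139, 0.002, 1.619]
force: [-0.6, -0.2, -0.7]
grip_width: 0.0004
grip_force: 0.0
```

Request:
{"op": "step_arm", "data": {
  "plan": [
    {"dx":0,"dy":0,"dz":0.01,"rx":0,"ry":0,"rz":0,"claw":1},
    {"dx":0,"dy":0,"dz":0.01,"rx":0,"ry":0,"rz":0,"claw":1},
    {"dx":0,"dy":0,"dz":0.01,"rx":0,"ry":0,"rz":0,"claw":1},
    {"dx":0,"dy":0,"dz":0,"rx":0,"ry":0,"rz":0,"claw":1},
    {"dx":0,"dy":0,"dz":0,"rx":0,"ry":0,"rz":0,"claw":1}
  ]
}}

```text
time_s: 46.4
ee_pos: [0.4529, -0.0589, 0.0798]
eef_rot: [-3.139, 0.002, 1.619]
force: [-8.8, 1.4, 22.2]
grip_width: 0.0002
grip_force: 11.2
```

Request:
{"op": "step_arm", "data": {
  "plan": [
    {"dx":0,"dy":0,"dz":-0.3,"rx":0,"ry":0,"rz":0,"claw":1},
    {"dx":0,"dy":-0.1,"dz":-0.4,"rx":0,"ry":0,"rz":0,"claw":1},
    {"dx":0.3,"dy":-0.3,"dz":-0.4,"rx":0,"ry":0,"rz":0,"claw":1},
    {"dx":0.4,"dy":-0.2,"dz":0,"rx":0,"ry":0,"rz":0,"claw":1},
    {"dx":0.4,"dy":0,"dz":0,"rx":0,"ry":0,"rz":0,"claw":1},
    {"dx":0.4,"dy":0,"dz":0,"rx":0,"ry":0,"rz":0,"claw":1},
    {"dx":0.4,"dy":0,"dz":0,"rx":0,"ry":0,"rz":0,"claw":1},
    {"dx":0.4,"dy":0,"dz":0,"rx":0,"ry":0,"rz":0,"claw":1},
    {"dx":0,"dy":0,"dz":0,"rx":0,"ry":0,"rz":0,"claw":1}
  ]
}}

```text
time_s: 47.3
ee_pos: [0.3861, 0.1674, 0.1825]
eef_rot: [-3.139, 0.002, 1.623]
force: [0.3, -0.4, 0.2]
grip_width: 0.0007
grip_force: 0.0
```

```bash
python3 - <<'E'
from h import *
p=cam('top');C=cloud(p);q=tocase(C);z=C[...,2]
for a,b in((-.089,-.075),(.085,.105)):
    m=(q[...,0]>a)&(q[...,0]<b)&(abs(q[...,1])<.14)&(abs(q[...,1])>.02);print(a,np.percentile(z[m],[10,50,90]))
cv2.imwrite('pics/t15.png',cv2.resize(p['img'][90:310,60:445,::-1],(793,453),interpolation=2))
E
```

```text
-0.089 [0.00073877 0.06310267 0.06568055]
0.085 [0.06007808 0.06346408 0.0658128 ]
```

View pics/t15.png

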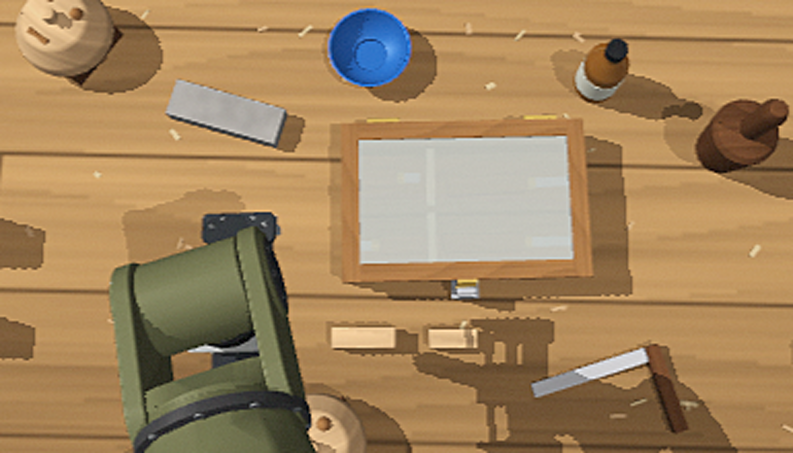

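The lid lies flat: front and hinge edges both measure 63 mm, and the tongue is in the clip at (466,288). The offcuts are on the bench at (363,337) and (453,337), and the other things are in place.

```bash
python3 -c "
from station import hand_in
print(hand_in())"
```

```text
the job is handed in; nothing more can be done
None
```

I handed the job in at about 47 s of the 210 s allowed: offcuts on the bench, dividers about 40 mm off the middle, all four gouges in their bays, lid shut past the clip, bystanders where they stood; the hand-in returned no verdict.

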